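Ready the breathing and hearing kit at the grinding bench

ROBOT

A 6-joint arm with a two-finger parallel gripper is mounted at the origin on the work surface. World frame = base frame: x ahead of the robot, y to its left, z up, the work surface at z = 0. Lengths are in mm, angles in rad, forces in N, time in s.
With the tool pointing down it reaches from about 300 to 750 mm from the base axis. Payload 8.5 kg.
Tool frame: the origin (TCP) lies on the centre line of the jaws, within the pads' length; the fingertips stand 25 mm ahead of it and the grasp point (between the pads) lies 6 mm ahead of it (env.nose_length is the distance from the TCP to the fingertips, in mm); z points along the fingers, y is the direction in which the jaws open and shut (so a half turn about z gives the same grasp; the last joint's range is limited). The gripper opens to 85 mm and grips with 20 to 120 N. Pads are 22 mm wide; open, the fingers measure 114 mm over their backs; the gripper's body (76 mm by 85 mm) begins 54 mm behind the grasp point. The pads swing forward as they close: fully open they stand 13 mm farther back than shut.
Start: joints at [-1.547, 0.381, 1.297, -0, 1.464, -0.215], TCP at [130.091, -534.375, 256.322] pointing down, gripper open.
Joint ranges: [-3.11, 3.11], [-0.89, 2.33], [0.22, 2.48], [-1.42, 4.56], [0.17, 2.85], [-2.88, 2.88]. Speed limits (rad/s): [2.39, 2.39, 3.14, 3.14, 3.14, 3.14].

INTERFACE

Orientations are given as [roll, pitch, yaw] about the fixed x, y, z axes, in that order (R = Rz(yaw) Ry(pitch) Rx(roll)).
In Python, from station import env gives the robot as it stands.
- The arm moves only by the shell command python3 -m jog 'ROWS'. ROWS is JSON, a list of rows, each an object of numbers: "fingers": the finger opening in m, from 0 to 0.0854; "dx", "dy", "dz": the shift along the tool's x, y, z in m; "roll": the turn about the tool's z in rad. In form: [{"fingers": .., "dx": .., "dy": .., "dz": .., "roll": ..}, ...]. A call has 1 to 10 rows; each row is the pose to reach, as a shift and turn from the pose commanded when the call began, along the tool's axes at that moment; what a row does not reach only later rows make up. A row lasts 1/8 s, in which the tool goes at most 62.5 mm and 10.7 degrees, less where a joint would pass 70% of its speed; a pose out of reach is approached as far as the arm can. A call with a gripper value outside its range is refused whole. The fingers move at their own pace and stop on an object; the grip force is fixed at half the most. Time passes only in rows, so rows that repeat a pose let the fingers close. It gives the time, the measured TCP pose, the force and the opening at its end, in the units of the state.
- env.state(): the state, without advancing time (a new reading comes with each control period).
- env.grab_frame(name): name is "side" or "top" or "wrist"; returns the picture (400x640x3 uint8, red, green, blue); there is no depth.
- env.camera_model(name): a dict with "intrinsics" (3x3 intrinsics, pixels), "k1" (the pictures are not rectified: a ray, as slopes to the right and down, at radius r is drawn at 1 + k1 r^2 times it, then the intrinsics apply), "origin" and "orientation" of the camera in the world; the wrist camera has in their place "tool_from_camera" (4x4, takes a point from camera to tool coordinates, whose origin is the TCP and whose axes are the flange's). Camera axes: x right, y down, z forward; pixel columns grow to the right and rows downward; lengths in mm; the calibration is good to about 2 mm. A picture is of the moment at which its call begins: read the wrist's pose just before it. camera_model takes no time and is no camera call.
- env.sign_off(): hands the job in, once; it reports no verdict.
The state is a dict: "time": time; "qpos": joint angles; "dq": joint speeds; "joint_efforts": joint torques, N m; "tool_pos": TCP position; "eef_rot": TCP orientation; "wrist_force": force on the tool from outside, world axes, zero at the start; "wrist_torque": the same for the moment, N m; "grip_width": finger opening in mm.
Only numpy, scipy, OpenCV 4.12 (cv2) and the standard library are available. Lean on these libraries where they do the work, as an engineer would, in place of code of your own. Each camera call takes 0.05 s, during which the arm holds its last target.

TASK

Get the grinding bench's breathing and hearing kit ready for the next shift. Turn each used filter that is still on a blower anticlockwise, lift it off and put it in the bin; then fit a fresh filter from the bench to each of the three blowers, lugs into the slots, pressed down on the seal and turned clockwise right to the stop, and hang every pair of ear defenders over the rail, arch on the bar with one cup on each side. The other things on the bench stay where they are.

Things in the scene. Friction and masses are not known exactly. Their poses are not given: they have to be found in the camera images.
- blower_a: Grey belt-worn air blower lying in a black charging cradle, left of three seen from the robot, fixed to the bench. Origin on the bench under the centre of its round filter port, z up, x along its long side towards the hose outlet. Cradle and housing x -72 to +96, y -60 to +60 mm, 68 mm high, outlet stub to x +115; the port's collar rises to 84 mm.
- blower_b: Grey belt-worn air blower lying in a black charging cradle, middle of three seen from the robot, fixed to the bench. Origin on the bench under the centre of its round filter port, z up, x along its long side towards the hose outlet. Cradle and housing x -72 to +96, y -60 to +60 mm, 68 mm high, outlet stub to x +115; the port's collar rises to 84 mm.
- blower_c: Grey belt-worn air blower lying in a black charging cradle, right of three seen from the robot, fixed to the bench. Origin on the bench under the centre of its round filter port, z up, x along its long side towards the hose outlet. Cradle and housing x -72 to +96, y -60 to +60 mm, 68 mm high, outlet stub to x +115; the port's collar rises to 84 mm.
- port_a (a point): Centre of blower_a's port, level with its flange's top, 84 mm above the bench; axes as the blower's. Flange 5 mm thick, hole 59.6 mm, two opposite slots 15 mm wide, their line 65 deg anticlockwise (from above) of x, white marks beside them. Lugs go down the slots, then turn 65 deg CLOCKWISE under the flange to the stops: the filter's block then lies along x.
- port_b (a point): Centre of blower_b's port, level with its flange's top, 84 mm above the bench; axes as the blower's. Flange 5 mm thick, hole 59.6 mm, two opposite slots 15 mm wide, their line 65 deg anticlockwise (from above) of x, white marks beside them. Lugs go down the slots, then turn 65 deg CLOCKWISE under the flange to the stops: the filter's block then lies along x.
- port_c (a point): Centre of blower_c's port, level with its flange's top, 84 mm above the bench; axes as the blower's. Flange 5 mm thick, hole 59.6 mm, two opposite slots 15 mm wide, their line 65 deg anticlockwise (from above) of x, white marks beside them. Lugs go down the slots, then turn 65 deg CLOCKWISE under the flange to the stops: the filter's block then lies along x.
- seal_a (a joint): How far blower_a's sprung rubber seal is pressed (b and c are alike), 0 to 0.005 m: a ring 80-90 mm dia around the flange, standing 5 mm proud of it. 3 N starts it, 9 N presses it flush (hard bottom). The lugs pass under the flange only when it is pressed 3 mm or more; let go, it lifts a locked filter against the flange (then 3 mm pressed) and keeps it from turning.
- filter_a: Fresh air filter, 60 mm high, 0.16 kg (+-20 %), standing loose on its neck on the bench. Origin: centre of the neck's underside, z up. Neck 56 mm dia, 14 mm long, lowest 3.5 mm coned to 50 mm; two lugs on it towards +x and -x, 10 mm wide, 34 mm out from the axis, at z 3 to 7 mm; skirt 94 mm dia, z 14 to 26; white oblong block 80 mm along x, 38 along y, z 26 to 60.
- filter_b: Fresh air filter, 60 mm high, 0.16 kg (+-20 %), standing loose on its neck on the bench. Origin: centre of the neck's underside, z up. Neck 56 mm dia, 14 mm long, lowest 3.5 mm coned to 50 mm; two lugs on it towards +x and -x, 10 mm wide, 34 mm out from the axis, at z 3 to 7 mm; skirt 94 mm dia, z 14 to 26; white oblong block 80 mm along x, 38 along y, z 26 to 60.
- filter_c: Fresh air filter, 60 mm high, 0.16 kg (+-20 %), standing loose on its neck on the bench. Origin: centre of the neck's underside, z up. Neck 56 mm dia, 14 mm long, lowest 3.5 mm coned to 50 mm; two lugs on it towards +x and -x, 10 mm wide, 34 mm out from the axis, at z 3 to 7 mm; skirt 94 mm dia, z 14 to 26; white oblong block 80 mm along x, 38 along y, z 26 to 60.
- used_a: Used air filter, alike in all to filter_a but locked on blower_a, its block along the blower (or up to 5 deg short of the stop) at the start; may be absent, the port is then empty. To take it off, turn it 65 deg anticlockwise to the slots and lift.
- used_b: Used air filter, alike in all to filter_a but locked on blower_b, its block along the blower (or up to 5 deg short of the stop) at the start; may be absent, the port is then empty. To take it off, turn it 65 deg anticlockwise to the slots and lift.
- used_c: Used air filter, alike in all to filter_a but locked on blower_c, its block along the blower (or up to 5 deg short of the stop) at the start; may be absent, the port is then empty. To take it off, turn it 65 deg anticlockwise to the slots and lift.
- grip_a (a point): Grip point of filter_a (b and c are alike): middle of the block, 46 mm above the origin; fingers across the 38 mm (y). The lugs lie under the block's ends; a half turn looks the same. Filter origin relative to the port point, lugs on top of the flange, -3 mm or higher; in the slots, resting on the seal, -9 mm; pressed to the bottom -14 mm; locked and let go -12 mm.
- muffs_a: Pair of ear defenders, 0.26 kg (+-20 %), standing on its two cups, arch up; may be absent. Origin: underside, midway between the cups; z up, y from cup to cup (a half turn looks the same). 152 mm along y, 62 along x, 173 high; cups 74 mm high, 72 mm clear between them. Padded top of the arch: 26 mm along x, 48 along y, z 143 to 173; grip across its 26 mm, in its upper 25 mm.
- muffs_b: Pair of ear defenders, 0.26 kg (+-20 %), standing on its two cups, arch up; may be absent. Origin: underside, midway between the cups; z up, y from cup to cup (a half turn looks the same). 152 mm along y, 62 along x, 173 high; cups 74 mm high, 72 mm clear between them. Padded top of the arch: 26 mm along x, 48 along y, z 143 to 173; grip across its 26 mm, in its upper 25 mm.
- rail: Steel hanging rail fixed to the bench: a level bar 20 mm dia along its y axis, top of the bar 155 mm above the bench, a post at each end (y +-132 mm). Origin on the bench under the middle of the bar, z up. Hung muffs have their arch's underside on the bar, a cup on its +x and one on its -x side, their origin 12 mm above the bench. Room for two, e.g. at y +-65 mm.
- bin: Open steel bin for used filters, 220 x 220 mm, 70 mm high, walls and floor 4 to 5 mm, fixed to the bench. Origin under its centre, z up. Room for four filters standing, e.g. at x and y +-52 mm.
- snips: Tin snips lying flat, 230 mm long, bystander.
- scraper: Scraper lying flat, 190 mm, bystander.
- marker: Black marker pen lying, 15 x 125 mm, bystander.
- tape: Roll of tape 100 mm dia, 30 mm high, bystander.
- jar: Glass jar with a steel lid, 90 mm high, bystander.
- spray: Spray can 160 mm high, bystander.
Not all that is in view belongs to the job. Leave any pink look-alike of the filter_c alone.

How it is judged:
By the outcome, as a careful person would: the job done as asked, in the order asked, and still so for the second after the job is handed in, with the robot touching nothing.
Of used_a, used_b, used_c only 1 to 3 are there at a start; the rules pass over those that are not, and their reading is None.
Of muffs_a, muffs_b only 1 to 2 are there at a start; the rules pass over those that are not, and their reading is None.
At some moment in a run one of filter_a, filter_b, filter_c may be knocked a few centimetres aside while the robot is not near it.
It also fails if it takes over 210 s, if anything falls off the work surface, if the arm or the gripper's body presses on something with over 40 N, if the wrist force passes 120 N, or if a joint passes its speed limit or range.

## Working session

There is one attempt and no reset: what is moved stays moved. The work goes in short steps, Python scripts to look and compute and a shell command to move; the robot and the scene stay as the last step left them, time stands still between calls to the robot, and variables do not carry over. Pictures are saved under pics/ and viewed, and the job is handed in when it is done.

```bash
ls; mkdir -p pics; python3 - <<'E'
from station import env
import cv2,json
print(env.state())
for n in ("side","top","wrist"):
    m=env.camera_model(n); print(n,m)
    cv2.imwrite(f"pics/{n}0.png",cv2.cvtColor(env.grab_frame(n),cv2.COLOR_RGB2BGR))
E
```

```text
pics
{'time': 0.0, 'qpos': array([-1.54731133e+00,  3.81184801e-01,  1.29826919e+00,  1.67275228e-05,
        1.46358745e+00, -2.15313980e-01]), 'dq': array([ 0.00108228, -0.00142685,  0.00035768,  0.00084595,  0.00202567,
       -0.00140034]), 'joint_efforts': array([ 1.08253425e-03, -4.48469818e+01, -2.31276780e+01, -1.59676865e-04,
        4.84694858e-03,  2.19058529e-05]), 'tool_pos': array([ 130.08261209, -534.12939271,  255.71491911]), 'eef_rot': array([-3.14018087e+00, -3.25785493e-04,  2.38796944e-01]), 'wrist_force': array([ 0.38222907,  0.68749735, -0.16086219]), 'wrist_torque': array([-0.05618462, -0.03277923, -0.03344152]), 'grip_width': 85.91540377049498}
side {'intrinsics': array([[485.49209117,   0.        , 318.09254988],
       [  0.        , 485.49209117, 203.49249726],
       [  0.        ,   0.        ,   1.        ]]), 'k1': 0.011004251241253642, 'origin': array([ 98.48081522, 816.88083866, 963.625113  ]), 'orientation': array([-2.32828691, -0.01281323, -2.65952217])}
top {'intrinsics': array([[407.85622168,   0.        , 314.77802328],
       [  0.        , 407.85622168, 192.13463175],
       [  0.        ,   0.        ,   1.        ]]), 'k1': -0.09782133549280043, 'origin': array([ 358.19953455,    9.74823069, 1222.21020847]), 'orientation': array([-3.02068737,  0.01419199, -1.59003311])}
wrist {'intrinsics': array([[342.8000213 ,   0.        , 321.33591214],
       [  0.        , 342.8000213 , 196.97601851],
       [  0.        ,   0.        ,   1.        ]]), 'k1': -0.05572674334248926, 'tool_from_camera': array([[-7.58789806e-05, -9.51016100e-01, -3.09141346e-01,
         7.89122665e+01],
       [ 9.99999620e-01,  1.96269698e-04, -8.49238053e-04,
         1.33765221e+00],
       [ 8.68314139e-04, -3.09141293e-01,  9.51015724e-01,
        -1.19124048e+02],
       [ 0.00000000e+00,  0.00000000e+00,  0.00000000e+00,
         1.00000000e+00]])}
```

View pics/top0.png

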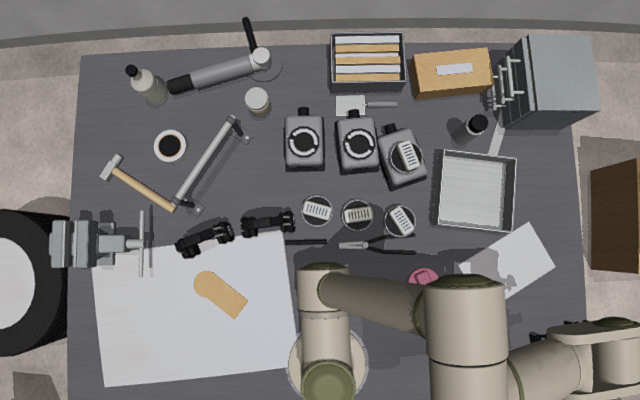

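View pics/side0.png

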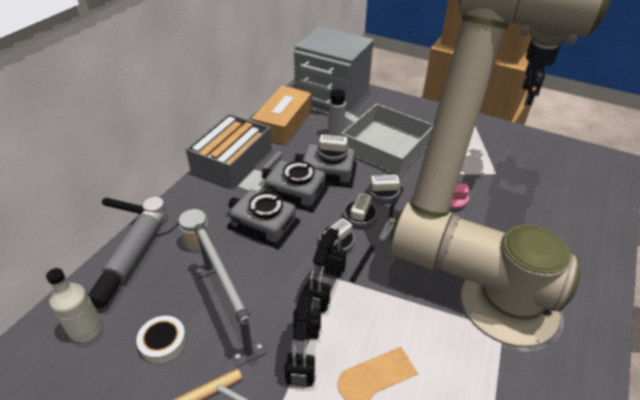

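View pics/wrist0.png

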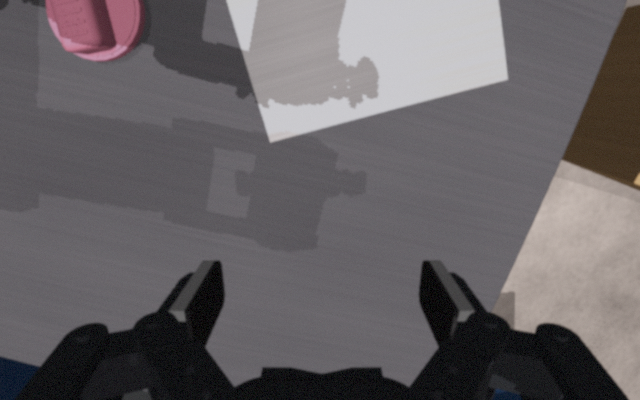

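```bash
cat > h.py <<'E'
from station import env
import numpy as np, cv2
from scipy.spatial.transform import Rotation as R
def Rm(rpy): return R.from_euler('xyz',rpy).as_matrix()
def cam(n,st=None):
    m=env.camera_model(n); K=m['intrinsics']; k=m['k1']
    if n=='wrist':
        st=st or env.state(); Rt=Rm(st['eef_rot']); T=m['tool_from_camera']
        return K,k,Rt@T[:3,:3],Rt@T[:3,3]+st['tool_pos']
    return K,k,Rm(m['orientation']),np.array(m['origin'])
def ray(C,p):
    K,k,Rc,o=C
    d=cv2.undistortPoints(np.array([[p]],float),K,np.array([k,0,0,0.]))[0,0]
    return o,Rc@np.array([d[0],d[1],1])
def onz(C,p,z):
    o,d=ray(C,p); return o+d*(z-o[2])/d[2]
def proj(C,X):
    K,k,Rc,o=C
    v=Rc.T@(np.array(X)-o); a=v[:2]/v[2]; a=a*(1+k*(a@a)); return K[:2,:2]@a+K[:2,2]
def tri(C1,p1,C2,p2):
    o1,d1=ray(C1,p1);o2,d2=ray(C2,p2)
    A=np.stack([d1,-d2],1); t=np.linalg.lstsq(A,o2-o1,rcond=None)[0]
    a=o1+t[0]*d1;b=o2+t[1]*d2; return (a+b)/2,np.linalg.norm(a-b)
def grab(n,name=None):
    st=env.state(); im=cv2.cvtColor(env.grab_frame(n),cv2.COLOR_RGB2BGR)
    if name: cv2.imwrite(f'pics/{name}.png',im)
    return im,cam(n,st)
def crop(im,x0,y0,x1,y1,s,name):
    cv2.imwrite(f'pics/{name}.png',cv2.resize(im[y0:y1,x0:x1],None,fx=s,fy=s,interpolation=cv2.INTER_CUBIC))
E
python3 - <<'E'
from h import *
im=cv2.imread('pics/top0.png')
crop(im,270,90,470,240,4,'c1')
crop(im,150,100,310,270,3.5,'c2')
s=cv2.imread('pics/side0.png')
crop(s,220,120,420,270,4,'c3')
E
```

```text
(no output)
```

View pics/c1.png

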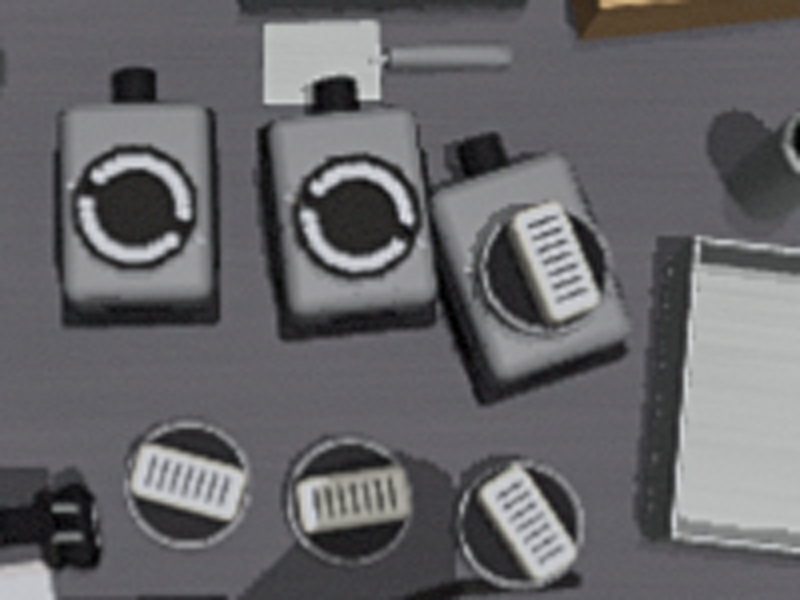

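View pics/c2.png

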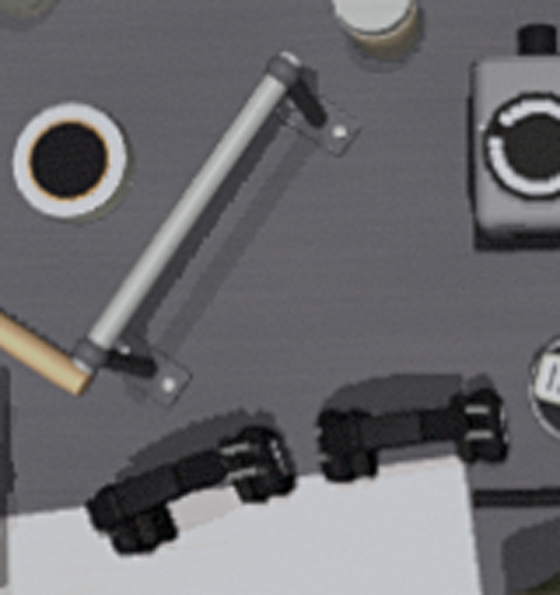

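View pics/c3.png

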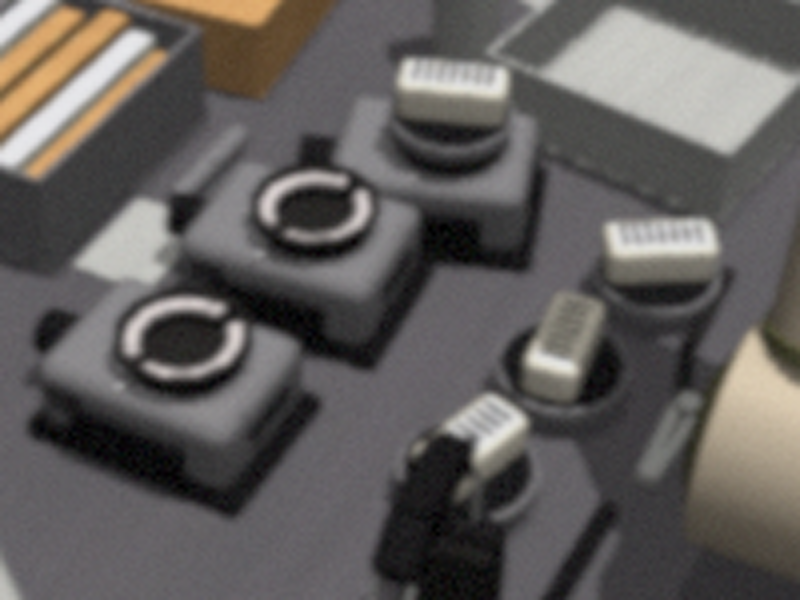

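```bash
cat > meas.py <<'E'
from h import *
def blocks(im,C,z,roi=None,th=150,amin=30,amax=100000,verbose=True):
    hsv=cv2.cvtColor(im,cv2.COLOR_BGR2HSV)
    m=((hsv[...,2]>th)&(hsv[...,1]<60)).astype(np.uint8)*255
    m=cv2.morphologyEx(m,cv2.MORPH_CLOSE,np.ones((3,3)))
    if roi:
        k=np.zeros_like(m);k[roi[1]:roi[3],roi[0]:roi[2]]=1;m=m*k
    cs,_=cv2.findContours(m,cv2.RETR_EXTERNAL,cv2.CHAIN_APPROX_NONE)
    out=[]
    for c in cs:
        if not amin<cv2.contourArea(c)<amax: continue
        P=np.array([onz(C,p[0].astype(float),z)[:2] for p in c],np.float32)
        (cx,cy),(w,h),a=cv2.minAreaRect(P)
        bx=cv2.boxPoints(((cx,cy),(w,h),a)); e=[bx[1]-bx[0],bx[2]-bx[1]]
        L=max(e,key=np.linalg.norm); ang=np.degrees(np.arctan2(L[1],L[0]))
        ang=(ang+90)%180-90
        r=dict(px=c[:,0].mean(0),xy=(cx,cy),size=sorted((w,h)),ang=ang,contour=c,P=P)
        out.append(r)
        if verbose: print('px',r['px'].round(1),'xy',np.round((cx,cy),1),'size',np.round(r['size'],1),'ang',round(ang,1))
    return out
E
python3 - <<'E'
from meas import *
im=cv2.imread('pics/top0.png');C=cam('top')
print('fresh');blocks(im,C,60,(295,190,425,245),150)
print('used');blocks(im,C,132,(390,130,430,180),150)
print('rings');blocks(im,C,84,(280,120,385,165),170)
print('bin rough', [onz(C,p,70).round(0) for p in [(443,150),(517,156),(512,231),(437,226)]])
print('rail',[onz(C,p,155).round(0) for p in [(150+283/3.5,100+70/3.5),(150+92/3.5,100+350/3.5)]])
# muffs arch approx
for p in [(150+270/3.5,100+455/3.5),(150+105/3.5,100+515/3.5),(150+345/3.5,100+435/3.5),(150+480/3.5,100+415/3.5)]: print('muff',onz(C,p,100).round(0))
E
```

```text
fresh
px [356.7 214.5] xy [433.8 -93.6] size [34.2 84.1] ang -80.9
px [401.8 220.3] xy [ 413.9 -223.3] size [36.3 79.7] ang 31.0
px [316.7 210. ] xy [448.2  19.6] size [36.5 78.2] ang 73.3
used
px [400.5 176.4] xy [ 527.1 -210.4] size [15.1 44.2] ang 77.4
px [408.8 154.5] xy [ 589.6 -236.1] size [38.8 79.1] ang 15.5
rings
px [356.3 151.9] xy [611.3 -97.9] size [28.6 72.1] ang 69.9
px [299.8 149.3] xy [622.   63.2] size [29.3 73.4] ang 65.0
px [361.4 135.9] xy [ 654.8 -113.4] size [29.4 73.2] ang 69.1
px [306.5 134. ] xy [664.4  44. ] size [29.8 73.6] ang 64.7
bin rough [array([ 614., -351.,   70.]), array([ 593., -572.,   70.]), array([ 375., -539.,   70.]), array([ 395., -321.,   70.])]
rail [array([691., 247., 155.]), array([475., 393., 155.])]
muff [394. 267. 100.]
muff [349. 400. 100.]
muff [409. 208. 100.]
muff [423. 101. 100.]
```

```bash
cat > to.py <<'E'
import sys
from h import *
def to(x,y,z,yawdeg):
    s=env.state(); Rt=Rm(s['eef_rot']); d=Rt.T@(np.array([x,y,z])-s['tool_pos'])/1000
    yaw=s['eef_rot'][2]; r=-(np.radians(yawdeg)-yaw); r=(r+np.pi)%(2*np.pi)-np.pi
    q6=s['qpos'][5]; 
    print('t',round(s['time'],2),'pos',s['tool_pos'].round(1),'rpy',np.degrees(s['eef_rot']).round(1),'F',s['wrist_force'].round(1),'T',s['wrist_torque'].round(2),'g',round(s['grip_width'],1),'q6',round(q6,2))
    print(f'"dx":{d[0]:.4f},"dy":{d[1]:.4f},"dz":{d[2]:.4f},"roll":{r:.3f} ({np.degrees(r):.1f}deg)')
if __name__=='__main__': to(*map(float,sys.argv[1:5]))
E
python3 to.py 590 -236 240 15.5
```

```text
t 0.15 pos [ 130.1 -534.2  255.9] rpy [-179.9   -0.    13.7] F [-0.4  0.1  0. ] T [0.02 0.01 0.03] g 85.4 q6 -0.22
"dx":0.5174,"dy":-0.1809,"dz":0.0162,"roll":-0.032 (-1.8deg)
```

```bash
python3 -m jog '[{"dx":0.517,"dy":-0.181,"dz":0.016,"roll":-0.032},{"dx":0.517,"dy":-0.181,"dz":0.016,"roll":-0.032},{"dx":0.517,"dy":-0.181,"dz":0.016,"roll":-0.032},{"dx":0.517,"dy":-0.181,"dz":0.016,"roll":-0.032},{"dx":0.517,"dy":-0.181,"dz":0.016,"roll":-0.032},{"dx":0.517,"dy":-0.181,"dz":0.016,"roll":-0.032},{"dx":0.517,"dy":-0.181,"dz":0.016,"roll":-0.032},{"dx":0.517,"dy":-0.181,"dz":0.016,"roll":-0.032},{"dx":0.517,"dy":-0.181,"dz":0.016,"roll":-0.032},{"dx":0.517,"dy":-0.181,"dz":0.016,"roll":-0.032}]'; python3 - <<'E'
from meas import *
im,C=grab('wrist','w1')
blocks(im,C,132,None,150,300)
import to; to.to(590,-236,240,15.5)
E
```

```text
px [586.7 278.7] xy [  81.5 -775. ] size [121.1 278.7] ang 32.5
px [363.9  53.7] xy [ 243.7 -541.7] size [ 95.3 170.5] ang -61.4
t 0.2 pos [ 130.1 -534.3  256. ] rpy [-180.    -0.    13.7] F [ 0.4  0.1 -0.1] T [-0.02  0.03 -0.01] g 85.3 q6 -0.22
"dx":0.5174,"dy":-0.1810,"dz":0.0162,"roll":-0.032 (-1.8deg)$[0]: bad value
```

View pics/w1.png

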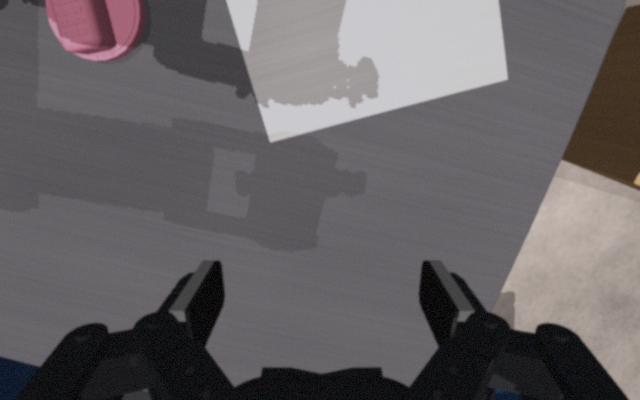

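```bash
python3 -m jog '[{"fingers":0.085,"dx":0.517,"dy":-0.181,"dz":0.016,"roll":-0.032},{"fingers":0.085,"dx":0.517,"dy":-0.181,"dz":0.016,"roll":-0.032},{"fingers":0.085,"dx":0.517,"dy":-0.181,"dz":0.016,"roll":-0.032},{"fingers":0.085,"dx":0.517,"dy":-0.181,"dz":0.016,"roll":-0.032},{"fingers":0.085,"dx":0.517,"dy":-0.181,"dz":0.016,"roll":-0.032},{"fingers":0.085,"dx":0.517,"dy":-0.181,"dz":0.016,"roll":-0.032},{"fingers":0.085,"dx":0.517,"dy":-0.181,"dz":0.016,"roll":-0.032},{"fingers":0.085,"dx":0.517,"dy":-0.181,"dz":0.016,"roll":-0.032},{"fingers":0.085,"dx":0.517,"dy":-0.181,"dz":0.016,"roll":-0.032},{"fingers":0.085,"dx":0.517,"dy":-0.181,"dz":0.016,"roll":-0.032}]'; python3 - <<'E'
from meas import *
im,C=grab('wrist','w2')
blocks(im,C,132,None,150,300)
import to; to.to(590,-236,240,15.5)
grab('top','top1')
E
```

```text
time: 1.45
tool_pos: [591.5, -233.9, 239.3]
eef_rot: [-3.141, 0.0, 0.275]
wrist_force: [-0.8, -0.4, 0.0]
grip_width: 84.4
px [266.5 329.4] xy [ 475.5 -221.9] size [29.  60.7] ang 31.2
px [  6.  344.1] xy [388.8  -8.5] size [ 20.9 126.1] ang -4.1
px [146.4 284. ] xy [ 490.2 -124.2] size [29.5 50.5] ang -83.6
px [ 41.1 244.2] xy [501.9 -38.1] size [27.8 57.5] ang 73.2
px [497.8 285.1] xy [ 532.4 -398. ] size [168.2 174.9] ang 82.3
px [579.3 196. ] xy [ 646.  -407.6] size [29.6 44.3] ang 51.7
px [346.9 194.9] xy [ 597.4 -245.7] size [57.9 87.6] ang 18.6
px [160.1 119. ] xy [ 620.5 -117.6] size [25.2 63.2] ang 69.2
px [237.9  66.9] xy [ 665.2 -160.5] size [ 9.7 20.8] ang 38.0
px [190.2  67.9] xy [ 655.7 -130.5] size [25.4 63. ] ang 70.0
px [162.6  14.4] xy [ 680.  -112.3] size [23.4 49.3] ang -75.9
px [41.7 61.9] xy [639.8 -25.7] size [37.8 72.1] ang -1.1
px [17.2 22.9] xy [655.1 -16.8] size [10.3 32. ] ang 25.1
t 1.5 pos [ 590.2 -235.3  239.6] rpy [-1.80e+02  1.00e-01  1.56e+01] F [ 0.1 -0.2  2. ] T [-0.05 -0.06  0.02] g 85.0 q6 0.73
"dx":-0.0004,"dy":0.0006,"dz":-0.0004,"roll":0.002 (0.1deg)
```

View pics/w2.png

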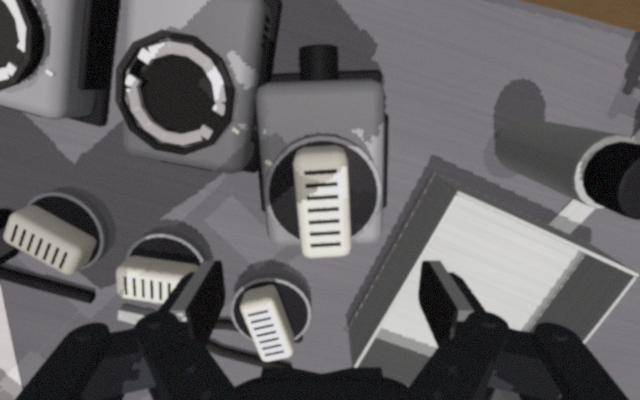

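View pics/top1.png

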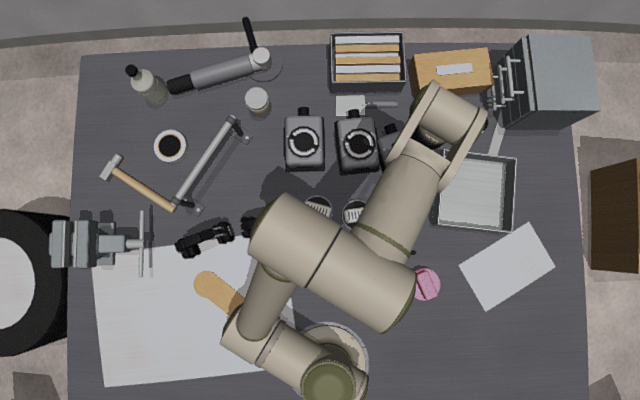

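```bash
python3 - <<'E'
from meas import *
s=env.state();C=cam('wrist')
for p in [(323,201),(321,150),(326,252)]: print(onz(C,p,132).round(1))
im=cv2.imread('pics/w2.png'); crop(im,220,120,420,270,4,'c4')
import to; to.to(590,-236,126,15.5)
E
```

```text
[ 592.  -237.8  132. ]
[ 626.3 -226.8  132. ]
[ 554.4 -250.6  132. ]
t 1.55 pos [ 589.5 -236.1  239.9] rpy [-180.     0.    15.6] F [ 0.6 -1.2 -0.9] T [-0.01 -0.01  0.  ] g 85.0 q6 0.73
"dx":0.0007,"dy":0.0001,"dz":0.1139,"roll":0.001 (0.1deg)
```

View pics/c4.png

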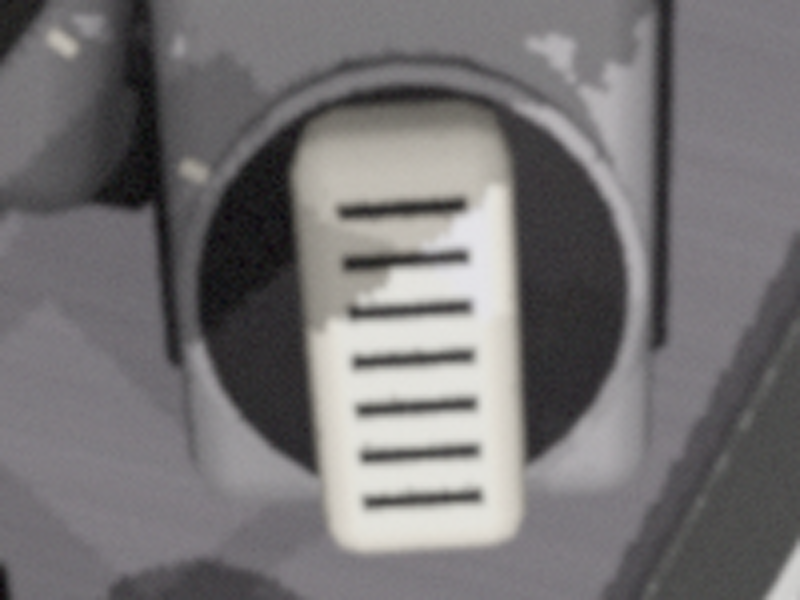

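```bash
python3 to.py 591 -237 126 18.4; python3 -m jog '[{"fingers":0.085,"dx":0.001,"dy":0.001,"dz":0.05,"roll":-0.05},{"fingers":0.085,"dx":0.001,"dy":0.001,"dz":0.09,"roll":-0.05},{"fingers":0.085,"dx":0.001,"dy":0.001,"dz":0.114,"roll":-0.05},{"fingers":0.085,"dx":0.001,"dy":0.001,"dz":0.114,"roll":-0.05},{"fingers":0.03,"dx":0.001,"dy":0.001,"dz":0.114,"roll":-0.05},{"fingers":0.03,"dx":0.001,"dy":0.001,"dz":0.114,"roll":-0.05},{"fingers":0.03,"dx":0.001,"dy":0.001,"dz":0.114,"roll":-0.05},{"fingers":0.03,"dx":0.001,"dy":0.001,"dz":0.114,"roll":-0.05},{"fingers":0.03,"dx":0.001,"dy":0.001,"dz":0.114,"roll":-0.05}]'; python3 to.py 591 -237 126 18.4
```

```text
t 1.55 pos [ 589.5 -236.1  239.9] rpy [-180.     0.    15.6] F [ 0.6 -1.2 -0.9] T [-0.01 -0.01  0.  ] g 85.0 q6 0.73
"dx":0.0014,"dy":0.0013,"dz":0.1139,"roll":-0.050 (-2.8deg)
time: 2.68
tool_pos: [591.0, -236.6, 127.3]
eef_rot: [3.141, -0.001, 0.321]
wrist_force: [-1.3, 2.6, 6.2]
grip_width: 37.2
t 2.67 pos [ 591.  -236.6  127.3] rpy [180.   -0.   18.4] F [-1.3  2.6  6.2] T [0.45 0.31 0.19] g 37.2 q6 0.68
"dx":-0.0001,"dy":0.0004,"dz":0.0013,"roll":0.000 (0.0deg)
```

```bash
python3 -m jog '[{"fingers":0.03,"dx":0,"dy":0,"dz":0.002,"roll":0},{"fingers":0.03,"dx":0,"dy":0,"dz":0.003,"roll":0},{"fingers":0.03,"dx":0,"dy":0,"dz":0.003,"roll":-0.15},{"fingers":0.03,"dx":0,"dy":0,"dz":0.003,"roll":-0.3},{"fingers":0.03,"dx":0,"dy":0,"dz":0.003,"roll":-0.45}]'; python3 to.py 591 -237 126 81
```

```text
time: 3.3
tool_pos: [590.4, -237.1, 125.8]
eef_rot: [3.14, 0.001, 0.775]
wrist_force: [-12.5, 4.3, 17.3]
grip_width: 37.0
t 3.3 pos [ 590.4 -237.1  125.8] rpy [179.9   0.   44.4] F [-12.5   4.3  17.3] T [ 0.44  1.71 -0.65] g 37.0 q6 0.23
"dx":0.0005,"dy":0.0004,"dz":-0.0002,"roll":-0.639 (-36.6deg)
```

```bash
python3 -m jog '[{"fingers":0.03,"dx":0,"dy":0,"dz":0,"roll":-0.15},{"fingers":0.03,"dx":0,"dy":0,"dz":0,"roll":-0.3},{"fingers":0.03,"dx":0,"dy":0,"dz":0,"roll":-0.45},{"fingers":0.03,"dx":0,"dy":0,"dz":0,"roll":-0.59},{"fingers":0.03,"dx":0,"dy":0,"dz":0,"roll":-0.64},{"fingers":0.03,"dx":0,"dy":0,"dz":0,"roll":-0.64}]'; python3 to.py 591 -237 126 81
```

```text
time: 4.05
tool_pos: [589.6, -236.6, 125.8]
eef_rot: [-3.14, 0.0, 1.411]
wrist_force: [-14.6, 4.7, 20.0]
grip_width: 37.0
t 4.05 pos [ 589.6 -236.6  125.8] rpy [-179.9    0.    80.8] F [-14.6   4.7  20. ] T [ 0.87  2.09 -0.14] g 37.0 q6 -0.41
"dx":-0.0001,"dy":0.0015,"dz":-0.0002,"roll":-0.003 (-0.2deg)
```

```bash
python3 -m jog '[{"fingers":0.03,"dx":0,"dy":-0.001,"dz":-0.004,"roll":0},{"fingers":0.03,"dx":0,"dy":-0.001,"dz":-0.010,"roll":0},{"fingers":0.03,"dx":0,"dy":-0.001,"dz":-0.010,"roll":0}]'; python3 to.py 591 -237 126 81
```

```text
time: 4.42
tool_pos: [589.7, -236.4, 133.3]
eef_rot: [-3.141, -0.001, 1.411]
wrist_force: [-2.5, 3.0, 0.1]
grip_width: 37.2
t 4.42 pos [ 589.7 -236.4  133.3] rpy [-180.    -0.    80.8] F [-2.5  3.   0.1] T [ 0.57  0.43 -0.01] g 37.2 q6 -0.41
"dx":-0.0004,"dy":0.0014,"dz":0.0073,"roll":-0.003 (-0.2deg)
```

```bash
python3 -m jog '[{"fingers":0.03,"dx":0,"dy":0,"dz":-0.04,"roll":0},{"fingers":0.03,"dx":0,"dy":0,"dz":-0.1,"roll":0},{"fingers":0.03,"dx":0,"dy":0,"dz":-0.1,"roll":0}]'; python3 to.py 494 -446 235 81; python3 - <<'E'
from h import *
im,C=grab('wrist','w3')
E
```

```text
time: 4.8
tool_pos: [591.4, -237.8, 238.2]
eef_rot: [3.132, 0.005, 1.411]
wrist_force: [0.8, -0.2, -1.6]
grip_width: 37.2
t 4.8 pos [ 591.4 -237.8  238.2] rpy [179.4   0.3  80.8] F [ 0.8 -0.2 -1.6] T [ 0.02 -0.01 -0.02] g 37.2 q6 -0.41
"dx":-0.2210,"dy":-0.0631,"dz":0.0036,"roll":-0.003 (-0.2deg)
```

View pics/w3.png

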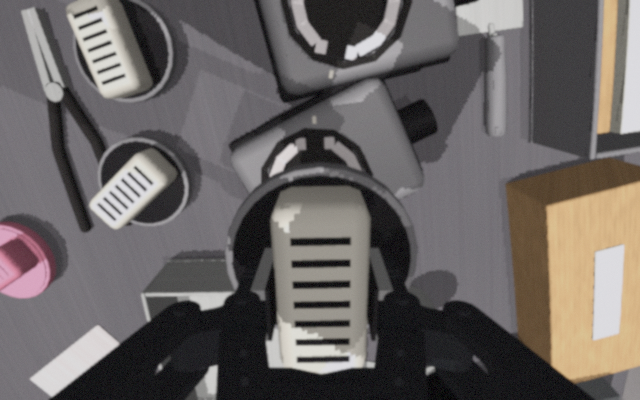

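The wrist view shows the used filter held square in the pads, centred near (321,270), and the port of blower_c is free behind it. On to the bin.

```bash
python3 -m jog '[{"fingers":0.03,"dx":-0.221,"dy":-0.063,"dz":0.003,"roll":0},{"fingers":0.03,"dx":-0.221,"dy":-0.063,"dz":0.003,"roll":0},{"fingers":0.03,"dx":-0.221,"dy":-0.063,"dz":0.003,"roll":0},{"fingers":0.03,"dx":-0.221,"dy":-0.063,"dz":0.003,"roll":0},{"fingers":0.03,"dx":-0.221,"dy":-0.063,"dz":0.003,"roll":0},{"fingers":0.03,"dx":-0.221,"dy":-0.063,"dz":0.05,"roll":0},{"fingers":0.03,"dx":-0.221,"dy":-0.063,"dz":0.1,"roll":0},{"fingers":0.03,"dx":-0.221,"dy":-0.063,"dz":0.14,"roll":0},{"fingers":0.03,"dx":-0.221,"dy":-0.063,"dz":0.14,"roll":0}]'; python3 - <<'E'
from h import *
im,C=grab('wrist','w4'); grab('top','top2')
import to; to.to(494,-446,62,81)
E
```

```text
time: 5.98
tool_pos: [491.8, -442.6, 89.3]
eef_rot: [-3.135, -0.006, 1.412]
wrist_force: [0.1, -0.3, -1.6]
grip_width: 37.0
t 6.08 pos [ 493.1 -444.7   94.1] rpy [180.    0.   80.9] F [-0.4  0.  -0.8] T [ 0.02 -0.    0.02] g 37.2 q6 -0.75
"dx":-0.0011,"dy":0.0011,"dz":0.0321,"roll":-0.002 (-0.1deg)
```

View pics/w4.png

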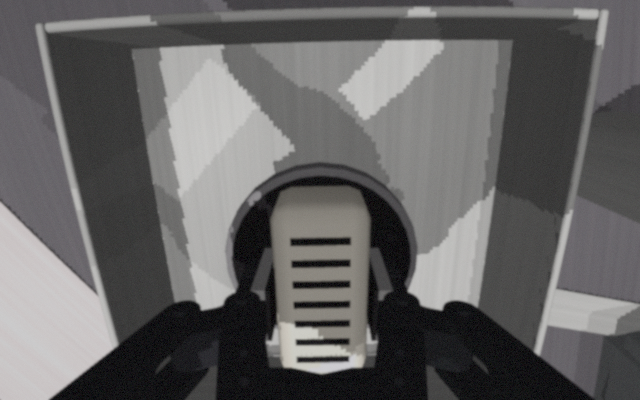

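```bash
python3 -m jog '[{"fingers":0.03,"dx":0,"dy":0,"dz":0.02,"roll":0},{"fingers":0.03,"dx":0,"dy":0,"dz":0.033,"roll":0},{"fingers":0.03,"dx":0,"dy":0,"dz":0.033,"roll":0},{"fingers":0.06,"dx":0,"dy":0,"dz":0.033,"roll":0},{"fingers":0.06,"dx":0,"dy":0,"dz":0.033,"roll":0},{"fingers":0.06,"dx":0,"dy":0,"dz":0.033,"roll":0},{"fingers":0.06,"dx":0,"dy":0,"dz":-0.03,"roll":0},{"fingers":0.06,"dx":0,"dy":0,"dz":-0.09,"roll":0},{"fingers":0.085,"dx":0,"dy":0,"dz":-0.15,"roll":0},{"fingers":0.085,"dx":0,"dy":0,"dz":-0.15,"roll":0}]'; python3 - <<'E'
from h import *
im,C=grab('wrist','w5')
import to; to.to(414,-223,184,31)
E
```

```text
time: 7.32
tool_pos: [493.3, -445.8, 249.3]
eef_rot: [3.134, 0.007, 1.411]
wrist_force: [-0.1, -0.6, -0.0]
grip_width: 84.9
t 7.38 pos [ 492.7 -445.2  245.7] rpy [179.8   0.2  80.8] F [ 0.5  0.3 -0.4] T [-0.   -0.05 -0.05] g 85.0 q6 -0.75
"dx":0.2070,"dy":-0.1133,"dz":0.0606,"roll":0.870 (49.8deg)
```

View pics/w5.png

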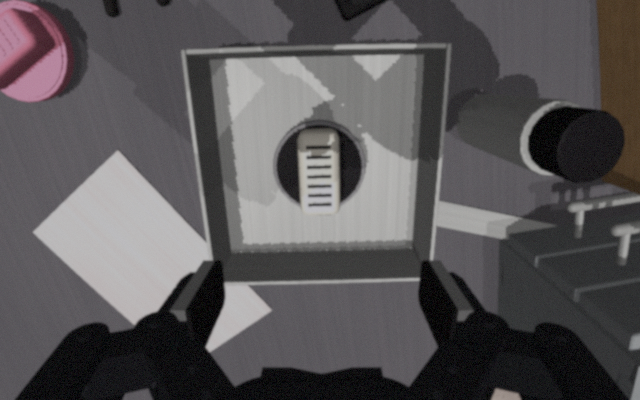

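```bash
python3 -m jog '[{"fingers":0.085,"dx":0.207,"dy":-0.113,"dz":0.06,"roll":0.17},{"fingers":0.085,"dx":0.207,"dy":-0.113,"dz":0.06,"roll":0.34},{"fingers":0.085,"dx":0.207,"dy":-0.113,"dz":0.06,"roll":0.51},{"fingers":0.085,"dx":0.207,"dy":-0.113,"dz":0.06,"roll":0.68},{"fingers":0.085,"dx":0.207,"dy":-0.113,"dz":0.06,"roll":0.87},{"fingers":0.085,"dx":0.207,"dy":-0.113,"dz":0.06,"roll":0.87},{"fingers":0.085,"dx":0.207,"dy":-0.113,"dz":0.06,"roll":0.87}]'; python3 - <<'E'
from meas import *
im,C=grab('wrist','w6')
blocks(im,C,60,None,150,500)
import to; to.to(414,-223,54,31)
E
```

```text
time: 8.25
tool_pos: [413.9, -222.9, 182.8]
eef_rot: [-3.141, 0.0, 0.544]
wrist_force: [-0.7, 0.5, 1.8]
grip_width: 85.1
px [406.6 369.2] xy [ 310.5 -377.6] size [31.  31.5] ang 27.6
px [249.3 359.1] xy [ 249.2 -246. ] size [21.8 53.2] ang 20.1
px [ 26.1 343.8] xy [148.3 -69.4] size [39.4 72.1] ang 23.1
px [328.2 200.4] xy [ 418.  -232.3] size [54.7 77.1] ang 29.9
px [145.5 167.1] xy [ 366.7 -102.2] size [17.8 72.7] ang -88.7
px [568.9 214.2] xy [ 504.2 -418.6] size [147.1 203.5] ang -7.9
px [180.6  84. ] xy [ 433.4 -100.3] size [34.7 75.9] ang -82.7
px [484.5  25.3] xy [ 570.5 -253.9] size [20.8 68.4] ang -69.7
px [462.1  50.7] xy [ 551.2 -251.1] size [ 35.9 100.7] ang -76.4
px [55.3  8.6] xy [431.9  -7.8] size [19.4 47. ] ang -62.0
t 8.3 pos [ 413.9 -223.   182.9] rpy [-180.     0.    31.1] F [0.1 0.7 0. ] T [ 0.09 -0.01 -0.01] g 84.9 q6 0.28
"dx":0.0001,"dy":0.0001,"dz":0.1289,"roll":0.002 (0.1deg)
```

View pics/w6.png

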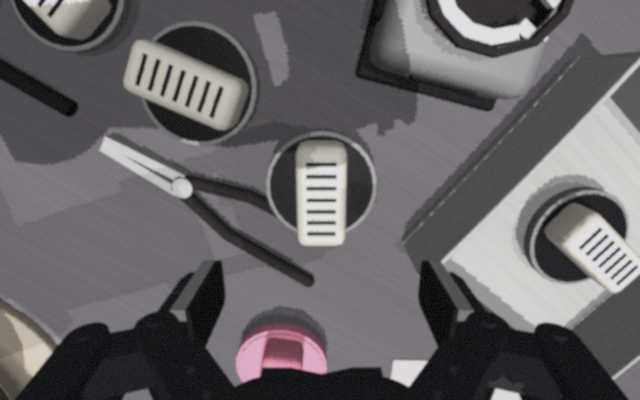

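The target is the white filter at (321,193). Its block, skirt and slats match; the pink look-alike at (282,355) is left alone.

```bash
python3 - <<'E'
from meas import *
C=cam('wrist')
for p in [(321,142),(321,193.5),(321.5,245)]: print(onz(C,p,60).round(1))
im=cv2.imread('pics/w6.png'); crop(im,250,110,400,270,4,'c5')
E
```

```text
[ 449.2 -202.5   60. ]
[ 416.5 -222.2   60. ]
[ 380.7 -244.2   60. ]
```

View pics/c5.png

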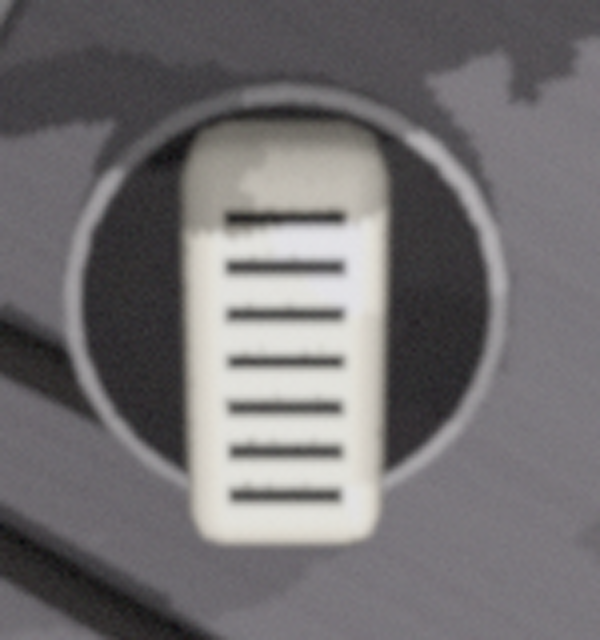

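```bash
python3 - <<'E'
from meas import *
C=cam('wrist')
for p in [(321.5,164.2),(321.5,200.2),(321.5,233.8)]: print(onz(C,p,60).round(1))
# used filter w2: slat rows 1,4,7 (c4)
E
```

```text
[ 435.6 -211.1   60. ]
[ 412.2 -225.2   60. ]
[ 388.9 -239.3   60. ]
```

```bash
cat >> h.py <<'E'
def intool(p,zt):
    "pixel -> tool frame xy at tool z = zt"
    m=env.camera_model('wrist');T=m['tool_from_camera']
    o,d=ray((m['intrinsics'],m['k1'],T[:3,:3],T[:3,3]),p)
    return o+d*(zt-o[2])/d[2]
E
python3 - <<'E'
from h import *
for p in [(321,241),(321,304.5),(321,359)]: print(intool(p,-5.5).round(1))
print('w6',intool((321.5,200.2),182.9-60).round(1), 'w2',intool((323.8,210),239.9-132).round(1))
E
```

```text
[24.8  0.9 -5.5]
[-2.5  0.9 -5.5]
[-29.6   0.9  -5.5]
w6 [ -2.6   1.1 122.9] w2 [ -4.9   2.7 107.9]
```

```bash
python3 -m jog '[{"fingers":0.085,"dx":-0.0025,"dy":0,"dz":0.06,"roll":0},{"fingers":0.085,"dx":-0.0025,"dy":0,"dz":0.11,"roll":0},{"fingers":0.085,"dx":-0.0025,"dy":0,"dz":0.1285,"roll":0},{"fingers":0.085,"dx":-0.0025,"dy":0,"dz":0.1285,"roll":0},{"fingers":0.03,"dx":-0.0025,"dy":0,"dz":0.1285,"roll":0},{"fingers":0.03,"dx":-0.0025,"dy":0,"dz":0.1285,"roll":0},{"fingers":0.03,"dx":-0.0025,"dy":0,"dz":0.1285,"roll":0},{"fingers":0.03,"dx":-0.0025,"dy":0,"dz":0.1285,"roll":0},{"fingers":0.03,"dx":-0.0025,"dy":0,"dz":0.1285,"roll":0}]'; python3 - <<'E'
from h import *
im,C=grab('wrist','w7')
crop(im,220,150,420,380,2.5,'c6')
import to; to.to(587,-238,205,81)
E
```

```text
time: 9.43
tool_pos: [412.1, -224.1, 55.8]
eef_rot: [3.14, -0.001, 0.541]
wrist_force: [-0.2, 0.8, 5.0]
grip_width: 37.1
t 9.47 pos [ 412.1 -224.2   55.8] rpy [179.9  -0.   31. ] F [-1.7  0.5  5.6] T [ 0.02  0.05 -0.03] g 37.5 q6 0.28
"dx":0.1429,"dy":0.1023,"dz":-0.1489,"roll":-0.873 (-50.0deg)
```

View pics/c6.png

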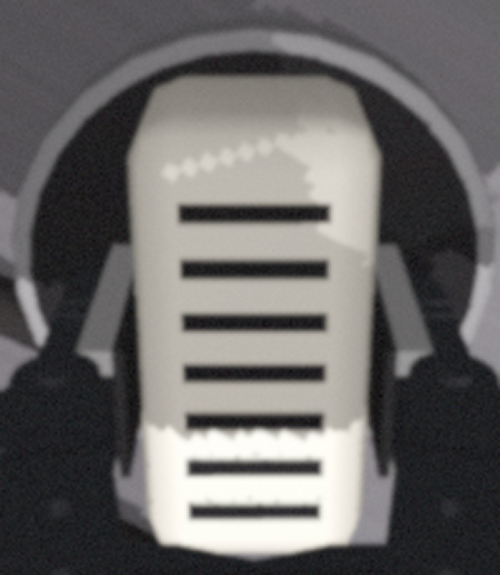

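```bash
python3 -m jog '[{"fingers":0.03,"dx":0,"dy":0,"dz":-0.05,"roll":0},{"fingers":0.03,"dx":0,"dy":0,"dz":-0.11,"roll":0},{"fingers":0.03,"dx":0.143,"dy":0.102,"dz":-0.15,"roll":-0.17},{"fingers":0.03,"dx":0.143,"dy":0.102,"dz":-0.15,"roll":-0.34},{"fingers":0.03,"dx":0.143,"dy":0.102,"dz":-0.15,"roll":-0.51},{"fingers":0.03,"dx":0.143,"dy":0.102,"dz":-0.15,"roll":-0.68},{"fingers":0.03,"dx":0.143,"dy":0.102,"dz":-0.15,"roll":-0.873},{"fingers":0.03,"dx":0.143,"dy":0.102,"dz":-0.15,"roll":-0.873},{"fingers":0.03,"dx":0.143,"dy":0.102,"dz":-0.15,"roll":-0.873}]'; python3 - <<'E'
from h import *
print(intool((321,299.2),-4.2),intool((321,235.2),-4.2))
import to; to.to(587,-238,205,81)
im,C=grab('wrist','w8')
E
```

```text
time: 10.6
tool_pos: [586.7, -237.6, 205.0]
eef_rot: [3.142, 0.0, 1.41]
wrist_force: [-0.4, 0.7, -1.4]
grip_width: 37.0
[-1.50467069 -0.00828348 -4.2       ] [ 2.59521463e+01  2.66636319e-03 -4.20000000e+00]
t 10.6 pos [ 586.7 -237.6  205. ] rpy [180.    0.   80.8] F [-0.4  0.7 -1.4] T [0.01 0.01 0.02] g 37.0 q6 -0.41
"dx":-0.0003,"dy":0.0004,"dz":-0.0000,"roll":-0.003 (-0.2deg)
```

View pics/w8.png

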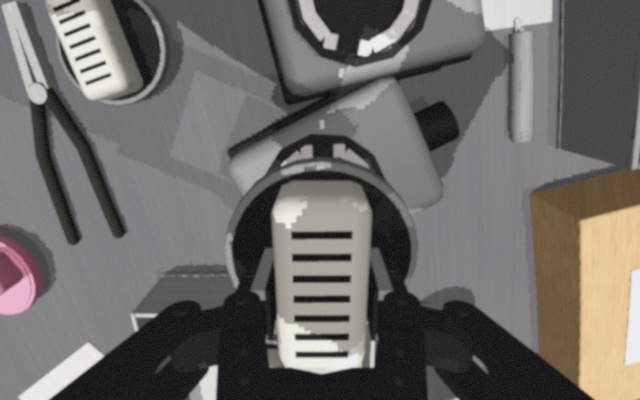

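```bash
python3 -m jog '[{"fingers":0.03,"dx":-0.045,"dy":0,"dz":0,"roll":0},{"fingers":0.03,"dx":-0.08,"dy":0,"dz":0,"roll":0},{"fingers":0.03,"dx":-0.08,"dy":0,"dz":0,"roll":0},{"fingers":0.03,"dx":-0.08,"dy":0,"dz":0,"roll":0}]'; python3 - <<'E'
from h import *
import to; to.to(587,-238,205,81)
im,C=grab('wrist','w9')
crop(im,200,0,440,180,3.3,'c7')
E
```

```text
time: 11.15
tool_pos: [574.3, -316.2, 204.8]
eef_rot: [-3.141, -0.0, 1.413]
wrist_force: [0.4, 0.2, -1.6]
grip_width: 37.0
t 11.15 pos [ 574.3 -316.2  204.8] rpy [-180.    -0.    80.9] F [ 0.4  0.2 -1.6] T [ 0.06 -0.04 -0.01] g 37.0 q6 -0.53
"dx":0.0792,"dy":0.0002,"dz":-0.0002,"roll":-0.001 (-0.1deg)
```

View pics/c7.png

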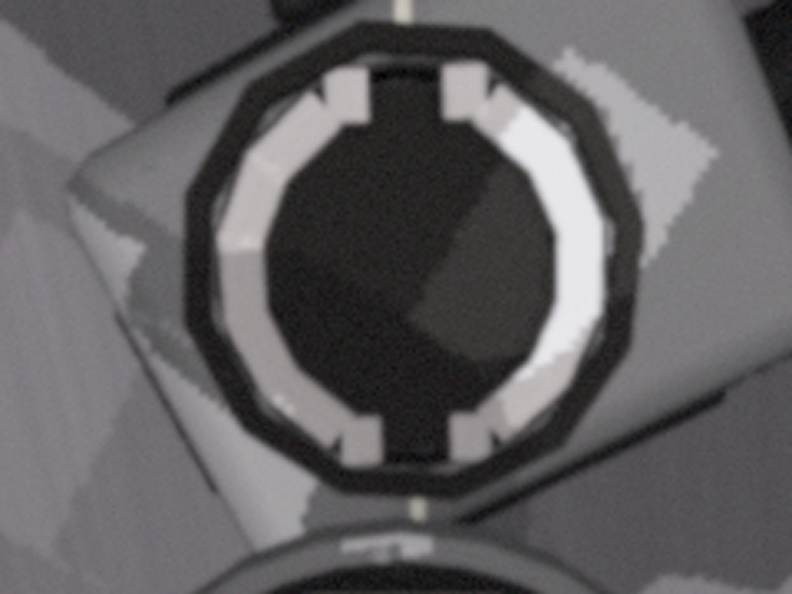

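```bash
python3 - <<'E'
from h import *
f=lambda x,y:intool((200+x/3.3,y/3.3),204.8-84)
for n,p in dict(st=(406,68),sb=(416,463),l=(266,262),r=(556,262),ol=(218,255),orr=(604,255),st2=(406,95),sb2=(416,440),lt=(370,95),rt=(442,95),lb=(383,440),rb=(449,440)).items(): print(n,f(*p).round(1))
E
```

```text
st [118.6   1.2 120.8]
sb [ 41.8   3.4 120.8]
l [ 82.5 -27.1 120.8]
r [ 82.5  31.5 120.8]
ol [ 83.9 -36.7 120.8]
orr [ 84.   41.2 120.8]
st2 [113.7   1.2 120.8]
sb2 [ 46.6   3.4 120.8]
lt [113.7  -5.8 120.8]
rt [113.7   8.2 120.8]
lb [ 46.6  -3.6 120.8]
rb [ 46.6  10.3 120.8]
```

```bash
python3 -m jog '[{"fingers":0.03,"dx":0.05,"dy":0.001,"dz":0,"roll":-0.033},{"fingers":0.03,"dx":0.081,"dy":0.0013,"dz":0,"roll":-0.033},{"fingers":0.03,"dx":0.081,"dy":0.0013,"dz":0.04,"roll":-0.033},{"fingers":0.03,"dx":0.081,"dy":0.0013,"dz":0.056,"roll":-0.033},{"fingers":0.03,"dx":0.081,"dy":0.0013,"dz":0.061,"roll":-0.033},{"fingers":0.03,"dx":0.081,"dy":0.0013,"dz":0.061,"roll":-0.033}]'; python3 to.py 588 -236 131 82.8
```

```text
time: 11.95
tool_pos: [588.5, -237.2, 144.5]
eef_rot: [3.141, 0.0, 1.446]
wrist_force: [-0.4, 1.2, -0.9]
grip_width: 37.1
t 11.95 pos [ 588.5 -237.2  144.5] rpy [180.    0.   82.9] F [-0.4  1.2 -0.9] T [-0.06  0.07  0.03] g 37.1 q6 -0.44
"dx":0.0012,"dy":-0.0007,"dz":0.0135,"roll":0.001 (0.1deg)
```

```bash
python3 -m jog '[{"fingers":0.03,"dx":0,"dy":0,"dz":0.004,"roll":0},{"fingers":0.03,"dx":0,"dy":0,"dz":0.007,"roll":0},{"fingers":0.03,"dx":0,"dy":0,"dz":0.010,"roll":0},{"fingers":0.03,"dx":0,"dy":0,"dz":0.012,"roll":0},{"fingers":0.03,"dx":0,"dy":0,"dz":0.012,"roll":0}]'; python3 to.py 588 -236 126 82.8
```

```text
time: 12.58
tool_pos: [588.2, -236.9, 131.7]
eef_rot: [-3.141, -0.0, 1.447]
wrist_force: [0.6, 0.0, -0.7]
grip_width: 37.1
t 12.57 pos [ 588.2 -236.9  131.7] rpy [-180.    -0.    82.9] F [ 0.6  0.  -0.7] T [ 0.02  0.   -0.  ] g 37.1 q6 -0.45
"dx":0.0008,"dy":-0.0003,"dz":0.0057,"roll":0.002 (0.1deg)
```

```bash
python3 -m jog '[{"fingers":0.03,"dx":0,"dy":0,"dz":0.003,"roll":0},{"fingers":0.03,"dx":0,"dy":0,"dz":0.006,"roll":0},{"fingers":0.03,"dx":0,"dy":0,"dz":0.0065,"roll":0},{"fingers":0.03,"dx":0,"dy":0,"dz":0.0065,"roll":0}]'; python3 to.py 588 -236 126 17.8
```

```text
time: 13.08
tool_pos: [588.5, -237.0, 126.3]
eef_rot: [3.14, 0.001, 1.447]
wrist_force: [-1.8, 0.8, 7.2]
grip_width: 36.8
t 13.07 pos [ 588.5 -237.   126.3] rpy [179.9   0.   82.9] F [-1.8  0.8  7.2] T [0.2  0.29 0.07] g 36.8 q6 -0.45
"dx":0.0009,"dy":-0.0006,"dz":0.0003,"roll":1.136 (65.1deg)
```

```bash
python3 -m jog '[{"fingers":0.03,"dx":0,"dy":0,"dz":0.001,"roll":0},{"fingers":0.03,"dx":0,"dy":0,"dz":0.001,"roll":0.15},{"fingers":0.03,"dx":0,"dy":0,"dz":0.001,"roll":0.3},{"fingers":0.03,"dx":0,"dy":0,"dz":0.001,"roll":0.45},{"fingers":0.03,"dx":0,"dy":0,"dz":0.001,"roll":0.6},{"fingers":0.03,"dx":0,"dy":0,"dz":0.001,"roll":0.75},{"fingers":0.03,"dx":0,"dy":0,"dz":0.001,"roll":0.9},{"fingers":0.03,"dx":0,"dy":0,"dz":0.001,"roll":1.04}]'; python3 to.py 588 -236 126 17.8
```

```text
time: 14.08
tool_pos: [588.9, -237.4, 125.8]
eef_rot: [3.139, -0.002, 0.403]
wrist_force: [-0.4, -0.6, 8.7]
grip_width: 37.4
t 14.07 pos [ 588.9 -237.4  125.8] rpy [ 1.798e+02 -1.000e-01  2.310e+01] F [-0.4 -0.6  8.7] T [-0.02  0.23  0.24] g 37.4 q6 0.6
"dx":-0.0003,"dy":-0.0016,"dz":-0.0002,"roll":0.092 (5.3deg)
```

```bash
python3 -m jog '[{"fingers":0.03,"dx":0,"dy":0,"dz":0,"roll":0.05},{"fingers":0.03,"dx":0,"dy":0,"dz":0,"roll":0.09},{"fingers":0.03,"dx":0,"dy":0,"dz":0,"roll":0.12},{"fingers":0.03,"dx":0,"dy":0,"dz":0,"roll":0.15},{"fingers":0.03,"dx":0,"dy":0,"dz":0,"roll":0.15}]'; python3 to.py 588 -236 126 17.8
```

```text
time: 14.7
tool_pos: [588.7, -235.7, 125.8]
eef_rot: [3.141, -0.001, 0.261]
wrist_force: [-2.0, 6.5, 10.6]
grip_width: 37.1
t 14.7 pos [ 588.7 -235.7  125.8] rpy [ 1.80e+02 -1.00e-01  1.49e+01] F [-2.   6.5 10.6] T [0.92 0.36 1.64] g 37.1 q6 0.74
"dx":-0.0008,"dy":0.0001,"dz":-0.0002,"roll":-0.050 (-2.9deg)
```

```bash
python3 -m jog '[{"fingers":0.07,"dx":0,"dy":0,"dz":0,"roll":0},{"fingers":0.085,"dx":0,"dy":0,"dz":0,"roll":0},{"fingers":0.085,"dx":0,"dy":0,"dz":0,"roll":0},{"fingers":0.085,"dx":0,"dy":0,"dz":-0.05,"roll":0},{"fingers":0.085,"dx":0,"dy":0,"dz":-0.1,"roll":0},{"fingers":0.085,"dx":0,"dy":0,"dz":-0.1,"roll":0},{"fingers":0.085,"dx":0,"dy":0,"dz":-0.1,"roll":0}]'; python3 - <<'E'
from h import *
import to; to.to(434,-94,183,98)
im,C=grab('wrist','w10')
E
```

```text
time: 15.58
tool_pos: [587.9, -236.8, 223.4]
eef_rot: [-3.141, 0.001, 0.257]
wrist_force: [-0.5, 0.0, 0.0]
grip_width: 84.9
t 15.57 pos [ 587.9 -236.8  223.4] rpy [-1.799e+02  1.000e-01  1.470e+01] F [-0.5  0.   0. ] T [-0.02  0.02 -0.03] g 84.9 q6 0.74
"dx":-0.1126,"dy":-0.1771,"dz":0.0407,"roll":-1.454 (-83.3deg)
```

View pics/w10.png

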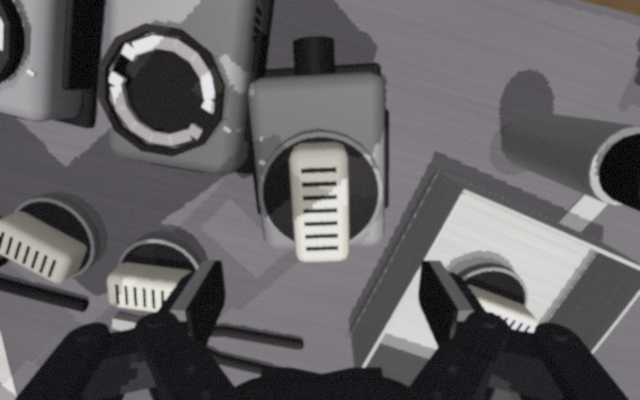

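```bash
python3 -m jog '[{"fingers":0.085,"dx":-0.02,"dy":-0.04,"dz":0.02,"roll":-0.18},{"fingers":0.085,"dx":-0.05,"dy":-0.09,"dz":0.04,"roll":-0.36},{"fingers":0.085,"dx":-0.08,"dy":-0.14,"dz":0.04,"roll":-0.54},{"fingers":0.085,"dx":-0.113,"dy":-0.177,"dz":0.04,"roll":-0.72},{"fingers":0.085,"dx":-0.113,"dy":-0.177,"dz":0.04,"roll":-0.9},{"fingers":0.085,"dx":-0.113,"dy":-0.177,"dz":0.04,"roll":-1.08},{"fingers":0.085,"dx":-0.113,"dy":-0.177,"dz":0.04,"roll":-1.26},{"fingers":0.085,"dx":-0.113,"dy":-0.177,"dz":0.04,"roll":-1.454},{"fingers":0.085,"dx":-0.113,"dy":-0.177,"dz":0.04,"roll":-1.454},{"fingers":0.085,"dx":-0.113,"dy":-0.177,"dz":0.04,"roll":-1.454}]'; python3 - <<'E'
from h import *
import to; to.to(434,-94,183,98)
im,C=grab('wrist','w11')
im2=cv2.imread('pics/w10.png'); crop(im2,220,120,420,270,4,'c8')
crop(im,220,100,420,280,4,'c9')
E
```

```text
time: 16.88
tool_pos: [433.8, -94.3, 183.8]
eef_rot: [-3.141, -0.001, 1.707]
wrist_force: [-0.5, 0.0, -0.2]
grip_width: 84.8
t 16.88 pos [433.8 -94.3 183.8] rpy [-179.9   -0.    97.8] F [-0.5  0.  -0.2] T [0.02 0.   0.03] g 84.8 q6 -0.62
"dx":0.0003,"dy":0.0002,"dz":0.0008,"roll":-0.003 (-0.2deg)
```

View pics/w11.png

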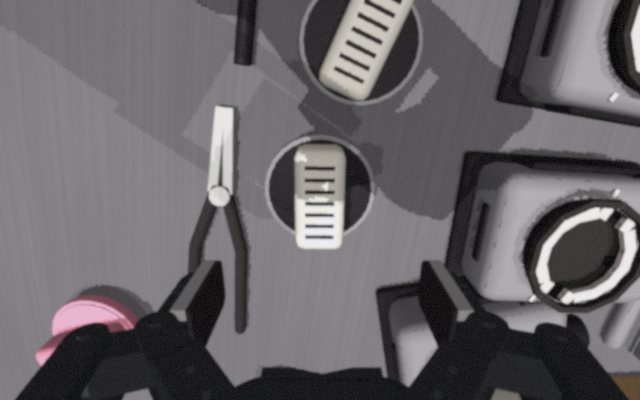

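View pics/c8.png

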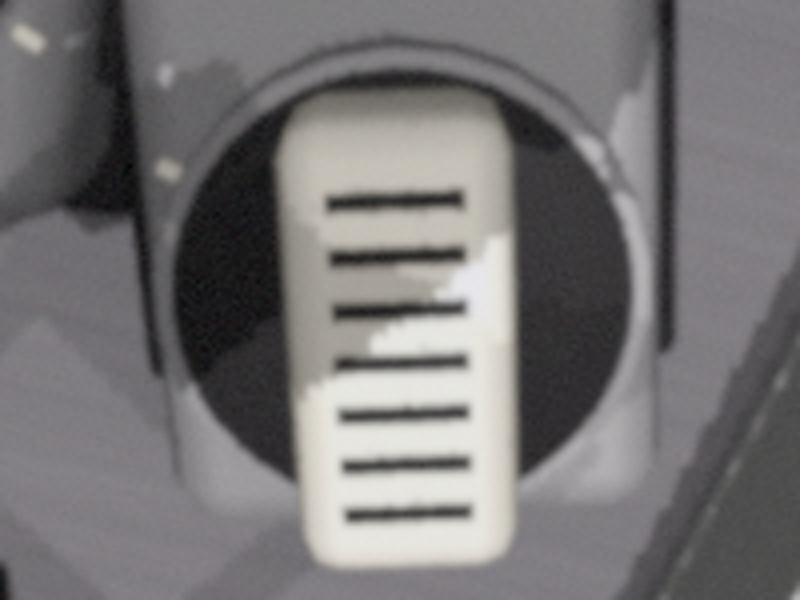

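View pics/c9.png

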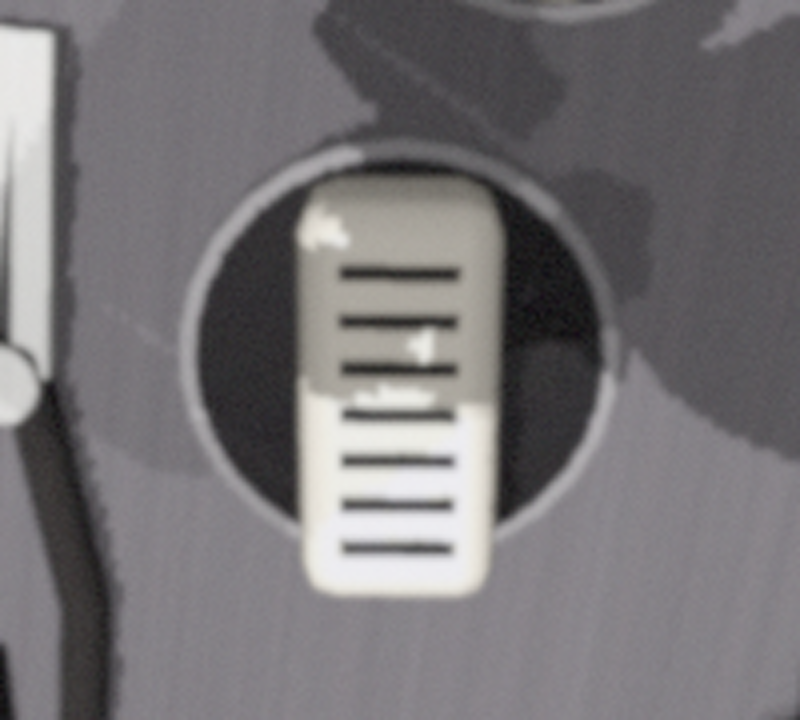

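```bash
python3 -m jog '[{"fingers":0.085,"dx":-0.0035,"dy":-0.001,"dz":0.06,"roll":0.005},{"fingers":0.085,"dx":-0.0035,"dy":-0.001,"dz":0.11,"roll":0.005},{"fingers":0.085,"dx":-0.0035,"dy":-0.001,"dz":0.1295,"roll":0.005},{"fingers":0.085,"dx":-0.0035,"dy":-0.001,"dz":0.1295,"roll":0.005},{"fingers":0.03,"dx":-0.0035,"dy":-0.001,"dz":0.1295,"roll":0.005},{"fingers":0.03,"dx":-0.0035,"dy":-0.001,"dz":0.1295,"roll":0.005},{"fingers":0.03,"dx":-0.0035,"dy":-0.001,"dz":0.1295,"roll":0.005},{"fingers":0.03,"dx":-0.0035,"dy":-0.001,"dz":0.1295,"roll":0.005},{"fingers":0.03,"dx":-0.0035,"dy":-0.001,"dz":0.1295,"roll":0.005}]'; python3 - <<'E'
from h import *
im,C=grab('wrist','w12')
crop(im,220,150,420,380,2.5,'c10')
# viewing pose: 80mm back along tool x at yaw 69.5 from port b (633,-105.6)
a=np.radians(69.5)
import to; to.to(635-80*np.cos(a),-108-80*np.sin(a),205,69.5)
E
```

```text
time: 18.05
tool_pos: [433.9, -98.2, 55.8]
eef_rot: [3.14, 0.001, 1.706]
wrist_force: [0.3, 0.8, 7.0]
grip_width: 37.1
t 18.1 pos [433.9 -98.2  55.8] rpy [1.799e+02 1.000e-01 9.770e+01] F [-0.8  0.1  7.8] T [ 0.03  0.25 -0.01] g 37.1 q6 -0.62
"dx":-0.1074,"dy":0.1603,"dz":-0.1488,"roll":0.493 (28.2deg)
```

View pics/c10.png

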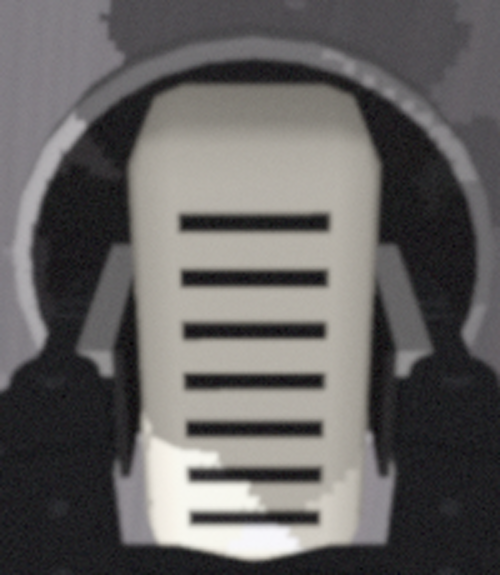

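```bash
python3 -m jog '[{"fingers":0.03,"dx":0,"dy":0,"dz":-0.06,"roll":0},{"fingers":0.03,"dx":0,"dy":0,"dz":-0.12,"roll":0},{"fingers":0.03,"dx":-0.03,"dy":0.05,"dz":-0.149,"roll":0.16},{"fingers":0.03,"dx":-0.06,"dy":0.1,"dz":-0.149,"roll":0.32},{"fingers":0.03,"dx":-0.1075,"dy":0.16,"dz":-0.149,"roll":0.493},{"fingers":0.03,"dx":-0.1075,"dy":0.16,"dz":-0.149,"roll":0.493},{"fingers":0.03,"dx":-0.1075,"dy":0.16,"dz":-0.149,"roll":0.493},{"fingers":0.03,"dx":-0.1075,"dy":0.16,"dz":-0.149,"roll":0.493}]'; python3 - <<'E'
from h import *
a=np.radians(69.5)
import to; to.to(635-80*np.cos(a),-108-80*np.sin(a),205,69.5)
im,C=grab('wrist','w13')
crop(im,200,0,440,180,3.3,'c11')
E
```

```text
time: 19.1
tool_pos: [605.8, -182.4, 204.0]
eef_rot: [-3.141, -0.0, 1.213]
wrist_force: [-0.5, 0.7, -1.6]
grip_width: 37.2
t 19.1 pos [ 605.8 -182.4  204. ] rpy [-180.    -0.    69.5] F [-0.5  0.7 -1.6] T [ 0.04 -0.02 -0.  ] g 37.2 q6 -0.12
"dx":-0.0001,"dy":0.0013,"dz":-0.0010,"roll":0.000 (0.0deg)
```

View pics/c11.png

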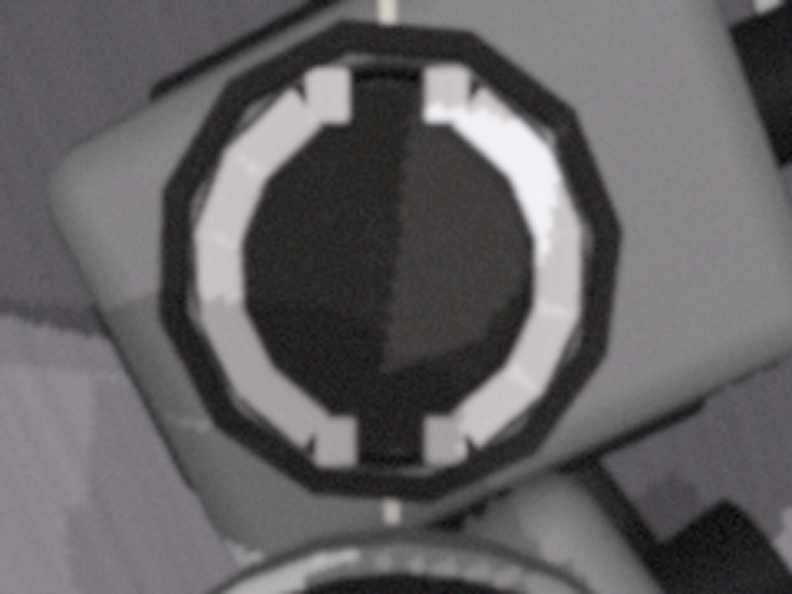

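```bash
python3 - <<'E'
from h import *
f=lambda x,y:intool((200+x/3.3,y/3.3),204.3-84)
for n,p in dict(st=(387.5,67),sb=(390.5,464),st2=(387.5,95),sb2=(390.5,440)).items(): print(n,f(*p).round(2))
E
```

```text
st [118.72  -2.16 120.3 ]
sb [ 41.7   -1.77 120.3 ]
st2 [113.68  -2.18 120.3 ]
sb2 [ 46.75  -1.76 120.3 ]
```

```bash
python3 -m jog '[{"fingers":0.03,"dx":0.05,"dy":-0.002,"dz":0,"roll":-0.006},{"fingers":0.03,"dx":0.0824,"dy":-0.003,"dz":0,"roll":-0.006},{"fingers":0.03,"dx":0.0824,"dy":-0.003,"dz":0.03,"roll":-0.006},{"fingers":0.03,"dx":0.0824,"dy":-0.003,"dz":0.055,"roll":-0.006},{"fingers":0.03,"dx":0.0824,"dy":-0.003,"dz":0.06,"roll":-0.006},{"fingers":0.03,"dx":0.0824,"dy":-0.003,"dz":0.062,"roll":-0.006},{"fingers":0.03,"dx":0.0824,"dy":-0.003,"dz":0.065,"roll":-0.006},{"fingers":0.03,"dx":0.0824,"dy":-0.003,"dz":0.069,"roll":-0.006},{"fingers":0.03,"dx":0.0824,"dy":-0.003,"dz":0.072,"roll":-0.006},{"fingers":0.03,"dx":0.0824,"dy":-0.003,"dz":0.072,"roll":-0.006}]'; python3 to.py 633 -105 126 5
```

```text
time: 20.4
tool_pos: [632.5, -104.7, 131.6]
eef_rot: [-3.141, -0.0, 1.219]
wrist_force: [0.2, -0.0, -1.4]
grip_width: 36.9
t 20.4 pos [ 632.5 -104.7  131.6] rpy [-180.    -0.    69.8] F [ 0.2 -0.  -1.4] T [ 0.   -0.04  0.02] g 36.9 q6 0.0
"dx":-0.0001,"dy":0.0005,"dz":0.0056,"roll":1.131 (64.8deg)
```

In the slots without contact. Press, then turn.

```bash
python3 -m jog '[{"fingers":0.03,"dx":0,"dy":0,"dz":0.003,"roll":0},{"fingers":0.03,"dx":0,"dy":0,"dz":0.006,"roll":0},{"fingers":0.03,"dx":0,"dy":0,"dz":0.0075,"roll":0},{"fingers":0.03,"dx":0,"dy":0,"dz":0.0075,"roll":0.15},{"fingers":0.03,"dx":0,"dy":0,"dz":0.0075,"roll":0.3},{"fingers":0.03,"dx":0,"dy":0,"dz":0.0075,"roll":0.45},{"fingers":0.03,"dx":0,"dy":0,"dz":0.0075,"roll":0.6},{"fingers":0.03,"dx":0,"dy":0,"dz":0.0075,"roll":0.75},{"fingers":0.03,"dx":0,"dy":0,"dz":0.0075,"roll":0.9},{"fingers":0.03,"dx":0,"dy":0,"dz":0.0075,"roll":1.05}]'; python3 to.py 633 -105 126 5
```

```text
time: 21.65
tool_pos: [633.3, -105.2, 125.9]
eef_rot: [3.14, -0.003, 0.164]
wrist_force: [-0.7, -1.7, 8.1]
grip_width: 37.4
t 21.65 pos [ 633.3 -105.2  125.9] rpy [179.9  -0.2   9.4] F [-0.7 -1.7  8.1] T [-0.05  0.31  0.24] g 37.4 q6 1.06
"dx":-0.0003,"dy":-0.0003,"dz":-0.0001,"roll":0.077 (4.4deg)
```

```bash
python3 -m jog '[{"fingers":0.03,"dx":0,"dy":0,"dz":0,"roll":0.05},{"fingers":0.03,"dx":0,"dy":0,"dz":0,"roll":0.09},{"fingers":0.03,"dx":0,"dy":0,"dz":0,"roll":0.12},{"fingers":0.03,"dx":0,"dy":0,"dz":0,"roll":0.14},{"fingers":0.03,"dx":0,"dy":0,"dz":0,"roll":0.14}]'; python3 to.py 633 -105 126 5
```

```text
time: 22.28
tool_pos: [633.3, -104.7, 125.9]
eef_rot: [3.14, -0.003, 0.032]
wrist_force: [-0.3, 1.0, 10.0]
grip_width: 37.2
t 22.27 pos [ 633.3 -104.7  125.9] rpy [179.9  -0.2   1.9] F [-0.3  1.  10. ] T [0.2  0.25 1.76] g 37.2 q6 1.19
"dx":-0.0004,"dy":0.0003,"dz":-0.0001,"roll":-0.055 (-3.1deg)
```

```bash
python3 -m jog '[{"fingers":0.07,"dx":0,"dy":0,"dz":0,"roll":0},{"fingers":0.085,"dx":0,"dy":0,"dz":0,"roll":0},{"fingers":0.085,"dx":0,"dy":0,"dz":0,"roll":0},{"fingers":0.085,"dx":0,"dy":0,"dz":-0.05,"roll":0},{"fingers":0.085,"dx":0,"dy":0,"dz":-0.1,"roll":0},{"fingers":0.085,"dx":0,"dy":0,"dz":-0.1,"roll":0},{"fingers":0.085,"dx":0,"dy":0,"dz":-0.1,"roll":0}]'; python3 - <<'E'
from h import *
im,C=grab('wrist','w14')
import to; to.to(446,19,183,73)
crop(im,220,120,420,270,4,'c12')
E
```

```text
time: 23.15
tool_pos: [632.3, -104.7, 223.4]
eef_rot: [-3.141, 0.001, 0.029]
wrist_force: [-0.1, -0.7, -0.6]
grip_width: 85.0
t 23.2 pos [ 632.1 -104.6  222.9] rpy [-1.799e+02  1.000e-01  1.600e+00] F [0.3 0.1 0. ] T [0.05 0.05 0.01] g 84.9 q6 1.19
"dx":-0.1824,"dy":-0.1289,"dz":0.0404,"roll":-1.245 (-71.4deg)
```

View pics/c12.png

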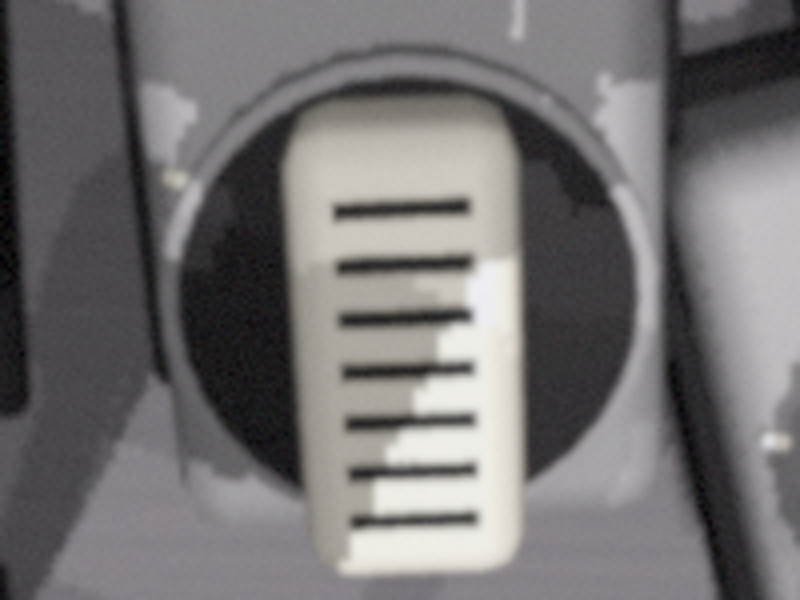

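View pics/w14.png

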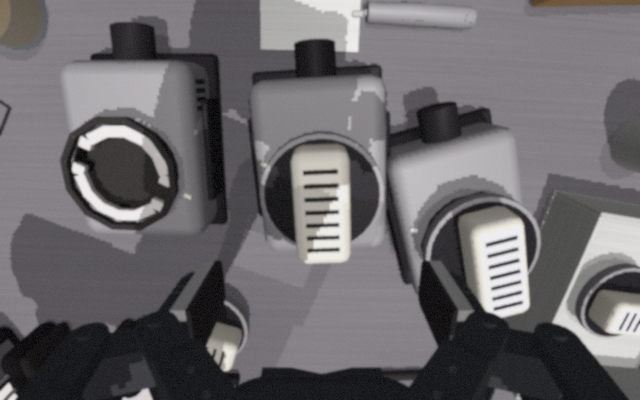

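```bash
python3 -m jog '[{"fingers":0.085,"dx":-0.04,"dy":-0.03,"dz":0.01,"roll":-0.18},{"fingers":0.085,"dx":-0.09,"dy":-0.06,"dz":0.03,"roll":-0.36},{"fingers":0.085,"dx":-0.14,"dy":-0.1,"dz":0.03,"roll":-0.54},{"fingers":0.085,"dx":-0.182,"dy":-0.129,"dz":0.03,"roll":-0.72},{"fingers":0.085,"dx":-0.182,"dy":-0.129,"dz":0.03,"roll":-0.9},{"fingers":0.085,"dx":-0.182,"dy":-0.129,"dz":0.03,"roll":-1.08},{"fingers":0.085,"dx":-0.182,"dy":-0.129,"dz":0.03,"roll":-1.245},{"fingers":0.085,"dx":-0.182,"dy":-0.129,"dz":0.04,"roll":-1.245},{"fingers":0.085,"dx":-0.182,"dy":-0.129,"dz":0.04,"roll":-1.245}]'; python3 - <<'E'
from h import *
import to; to.to(446,19,183,73)
im,C=grab('wrist','w15')
E
```

```text
time: 24.32
tool_pos: [446.3, 19.1, 182.9]
eef_rot: [-3.138, 0.0, 1.271]
wrist_force: [-0.1, -0.4, 0.2]
grip_width: 84.8
t 24.32 pos [446.3  19.1 182.9] rpy [-179.8    0.    72.8] F [-0.1 -0.4  0.2] T [-0.01  0.05 -0.11] g 84.8 q6 0.08
"dx":-0.0002,"dy":-0.0002,"dz":-0.0001,"roll":-0.004 (-0.2deg)
```

View pics/w15.png

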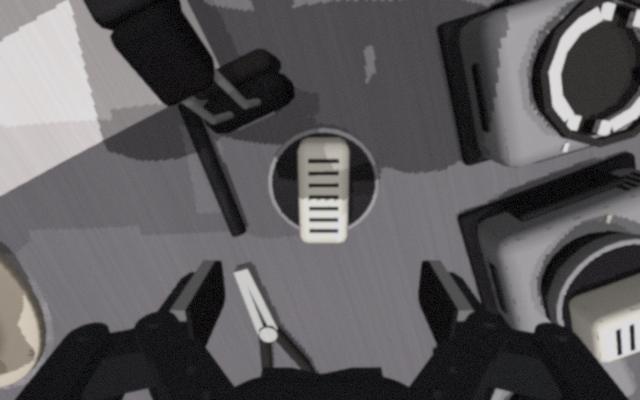

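```bash
python3 - <<'E'
from h import *
for p,z in [((150,40),165),((180,95),120),((205,75),130),((215,70),100),((280,80),50),((290,95),0)]: print(p,z,intool(p,182.9-z).round(0))
print(intool((324,197),122.9))
E
```

```text
(150, 40) 165 [ 95. -64.  18.]
(180, 95) 120 [ 74. -73.  63.]
(205, 75) 130 [ 84. -55.  53.]
(215, 70) 100 [ 87. -59.  83.]
(280, 80) 50 [ 82. -29. 133.]
(290, 95) 0 [ 71. -26. 183.]
[ -0.54955173   2.22692833 122.9       ]
```

```bash
python3 -m jog '[{"fingers":0.085,"dx":0.0005,"dy":0.001,"dz":0.05,"roll":0},{"fingers":0.085,"dx":0.0005,"dy":0.001,"dz":0.09,"roll":0},{"fingers":0.085,"dx":0.0005,"dy":0.001,"dz":0.115,"roll":0},{"fingers":0.085,"dx":0.0005,"dy":0.001,"dz":0.129,"roll":0},{"fingers":0.085,"dx":0.0005,"dy":0.001,"dz":0.129,"roll":0},{"fingers":0.03,"dx":0.0005,"dy":0.001,"dz":0.129,"roll":0},{"fingers":0.03,"dx":0.0005,"dy":0.001,"dz":0.129,"roll":0},{"fingers":0.03,"dx":0.0005,"dy":0.001,"dz":0.129,"roll":0},{"fingers":0.03,"dx":0.0005,"dy":0.001,"dz":0.129,"roll":0},{"fingers":0.03,"dx":0.0005,"dy":0.001,"dz":0.129,"roll":0}]'; python3 - <<'E'
from h import *
im,C=grab('wrist','w16')
crop(im,220,150,420,380,2.5,'c13')
a=np.radians(65)
import to; to.to(643-80*np.cos(a),54-80*np.sin(a),205,65)
E
```

```text
time: 25.62
tool_pos: [448.4, 19.1, 56.0]
eef_rot: [3.14, -0.0, 1.274]
wrist_force: [-0.2, 0.3, 5.4]
grip_width: 37.3
t 25.68 pos [448.4  19.1  56.1] rpy [179.9  -0.   73. ] F [-0.1  0.5  5.9] T [ 0.07  0.23 -0.02] g 37.4 q6 0.07
"dx":0.0111,"dy":0.1650,"dz":-0.1487,"roll":0.139 (8.0deg)
```

View pics/c13.png

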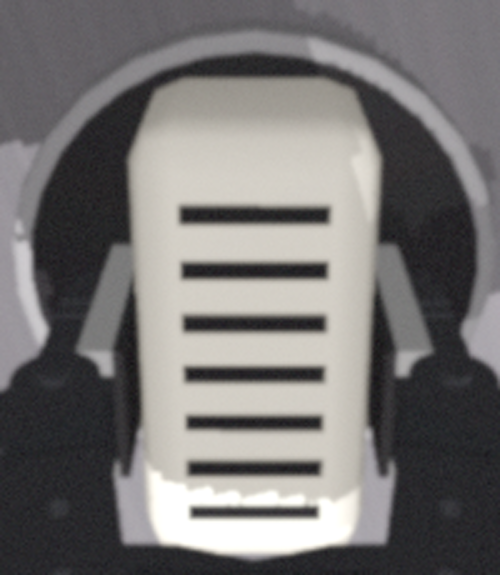

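```bash
python3 -m jog '[{"fingers":0.03,"dx":0,"dy":0,"dz":-0.05,"roll":0},{"fingers":0.03,"dx":0,"dy":0,"dz":-0.11,"roll":0},{"fingers":0.03,"dx":0.005,"dy":0.04,"dz":-0.149,"roll":0.07},{"fingers":0.03,"dx":0.011,"dy":0.1,"dz":-0.149,"roll":0.139},{"fingers":0.03,"dx":0.011,"dy":0.165,"dz":-0.149,"roll":0.139},{"fingers":0.03,"dx":0.011,"dy":0.165,"dz":-0.149,"roll":0.139},{"fingers":0.03,"dx":0.011,"dy":0.165,"dz":-0.149,"roll":0.139}]'; python3 - <<'E'
from h import *
import to; to.to(645,-108,205,65)
im,C=grab('wrist','w17')
crop(im,200,0,440,180,3.3,'c14')
E
```

```text
time: 26.55
tool_pos: [608.5, -18.5, 203.9]
eef_rot: [-3.14, 0.0, 1.135]
wrist_force: [0.0, 0.2, -0.2]
grip_width: 37.0
t 26.55 pos [608.5 -18.5 203.9] rpy [-179.9    0.    65. ] F [ 0.   0.2 -0.2] T [0.08 0.02 0.  ] g 37.0 q6 0.21
"dx":-0.0657,"dy":0.0709,"dz":-0.0012,"roll":0.000 (0.0deg)
```

View pics/c14.png

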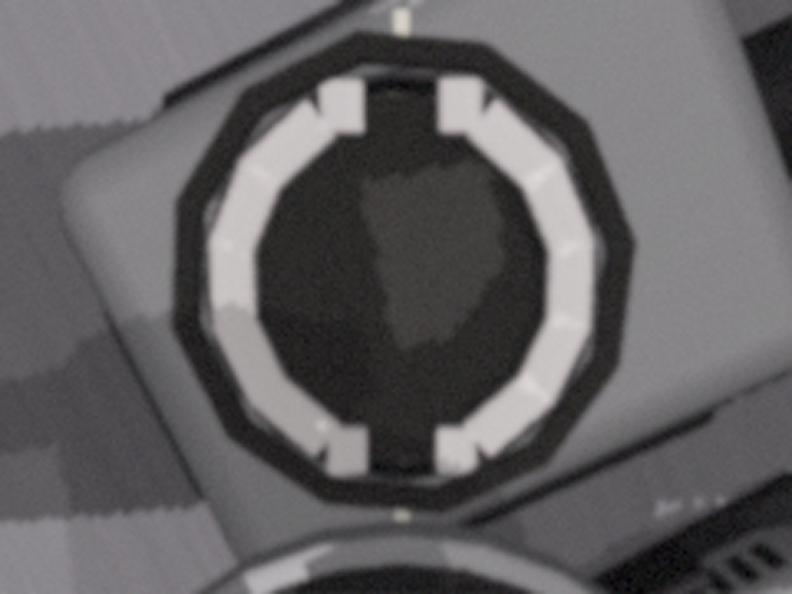

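```bash
python3 - <<'E'
from h import *
f=lambda x,y:intool((200+x/3.3,y/3.3),204.1-84)
for n,p in dict(st=(401.5,77),sb=(402.5,473.5),st2=(401.5,104),sb2=(402.5,450)).items(): print(n,f(*p).round(2))
E
```

```text
st [116.92   0.63 120.1 ]
sb [ 39.74   0.85 120.1 ]
st2 [112.05   0.63 120.1 ]
sb2 [ 44.71   0.85 120.1 ]
```

```bash
python3 -m jog '[{"fingers":0.03,"dx":0.05,"dy":0,"dz":0,"roll":-0.003},{"fingers":0.03,"dx":0.0793,"dy":-0.0003,"dz":0,"roll":-0.003},{"fingers":0.03,"dx":0.0793,"dy":-0.0003,"dz":0.03,"roll":-0.003},{"fingers":0.03,"dx":0.0793,"dy":-0.0003,"dz":0.055,"roll":-0.003},{"fingers":0.03,"dx":0.0793,"dy":-0.0003,"dz":0.06,"roll":-0.003},{"fingers":0.03,"dx":0.0793,"dy":-0.0003,"dz":0.062,"roll":-0.003},{"fingers":0.03,"dx":0.0793,"dy":-0.0003,"dz":0.065,"roll":-0.003},{"fingers":0.03,"dx":0.0793,"dy":-0.0003,"dz":0.069,"roll":-0.003},{"fingers":0.03,"dx":0.0793,"dy":-0.0003,"dz":0.072,"roll":-0.003},{"fingers":0.03,"dx":0.0793,"dy":-0.0003,"dz":0.072,"roll":-0.003}]'; python3 to.py 641 54 126 0.3
```

```text
time: 27.85
tool_pos: [642.2, 53.4, 132.1]
eef_rot: [-3.141, 0.0, 1.138]
wrist_force: [-0.0, 0.2, -1.3]
grip_width: 36.9
t 27.85 pos [642.2  53.4 132.1] rpy [-180.     0.    65.2] F [-0.   0.2 -1.3] T [ 0.    0.02 -0.02] g 36.9 q6 0.33
"dx":0.0001,"dy":-0.0013,"dz":0.0061,"roll":1.133 (64.9deg)
```

```bash
python3 -m jog '[{"fingers":0.03,"dx":0,"dy":0,"dz":0.003,"roll":0},{"fingers":0.03,"dx":0,"dy":0,"dz":0.006,"roll":0},{"fingers":0.03,"dx":0,"dy":0,"dz":0.008,"roll":0},{"fingers":0.03,"dx":0,"dy":0,"dz":0.008,"roll":0.15},{"fingers":0.03,"dx":0,"dy":0,"dz":0.008,"roll":0.3},{"fingers":0.03,"dx":0,"dy":0,"dz":0.008,"roll":0.45},{"fingers":0.03,"dx":0,"dy":0,"dz":0.008,"roll":0.6},{"fingers":0.03,"dx":0,"dy":0,"dz":0.008,"roll":0.75},{"fingers":0.03,"dx":0,"dy":0,"dz":0.008,"roll":0.9},{"fingers":0.03,"dx":0,"dy":0,"dz":0.008,"roll":1.05}]'; python3 to.py 643 54 126 0
```

```text
time: 29.1
tool_pos: [642.9, 53.2, 126.1]
eef_rot: [3.141, -0.003, 0.083]
wrist_force: [-2.2, -0.4, 10.7]
grip_width: 37.0
t 29.1 pos [642.9  53.2 126.1] rpy [180.   -0.2   4.8] F [-2.2 -0.4 10.7] T [0.11 0.55 0.3 ] g 37.0 q6 1.39
"dx":0.0001,"dy":-0.0008,"dz":0.0001,"roll":0.083 (4.8deg)
```

```bash
python3 -m jog '[{"fingers":0.03,"dx":0,"dy":0,"dz":0,"roll":0.05},{"fingers":0.03,"dx":0,"dy":0,"dz":0,"roll":0.09},{"fingers":0.03,"dx":0,"dy":0,"dz":0,"roll":0.12},{"fingers":0.03,"dx":0,"dy":0,"dz":0,"roll":0.14},{"fingers":0.03,"dx":0,"dy":0,"dz":0,"roll":0.14}]'; python3 to.py 643 54 126 0
```

```text
time: 29.72
tool_pos: [642.9, 54.1, 126.1]
eef_rot: [3.141, -0.003, -0.048]
wrist_force: [-0.8, 2.0, 10.4]
grip_width: 37.2
t 29.73 pos [642.9  54.1 126.1] rpy [180.   -0.2  -2.8] F [-0.8  2.  10.4] T [0.41 0.4  1.74] g 37.2 q6 1.52
"dx":0.0001,"dy":0.0000,"dz":0.0001,"roll":-0.048 (-2.8deg)
```

```bash
python3 -m jog '[{"fingers":0.07,"dx":0,"dy":0,"dz":0,"roll":0},{"fingers":0.085,"dx":0,"dy":0,"dz":0,"roll":0},{"fingers":0.085,"dx":0,"dy":0,"dz":0,"roll":0},{"fingers":0.085,"dx":0,"dy":0,"dz":-0.05,"roll":0},{"fingers":0.085,"dx":0,"dy":0,"dz":-0.1,"roll":0},{"fingers":0.085,"dx":0,"dy":0,"dz":-0.15,"roll":0},{"fingers":0.085,"dx":0,"dy":0,"dz":-0.17,"roll":0},{"fingers":0.085,"dx":0,"dy":0,"dz":-0.17,"roll":0}]'; python3 - <<'E'
from h import *
im,C=grab('wrist','w18')
import to; to.to(416,150,300,97.5)
E
```

```text
time: 30.72
tool_pos: [642.5, 53.3, 295.5]
eef_rot: [3.141, -0.003, -0.052]
wrist_force: [-0.2, 0.5, -0.4]
grip_width: 84.8
t 30.77 pos [642.2  53.3 293.8] rpy [-180.    0.   -3.] F [ 0.8 -0.   0. ] T [-0.   -0.01  0.02] g 84.8 q6 1.52
"dx":-0.2310,"dy":-0.0847,"dz":-0.0062,"roll":-1.754 (-100.5deg)
```

View pics/w18.png

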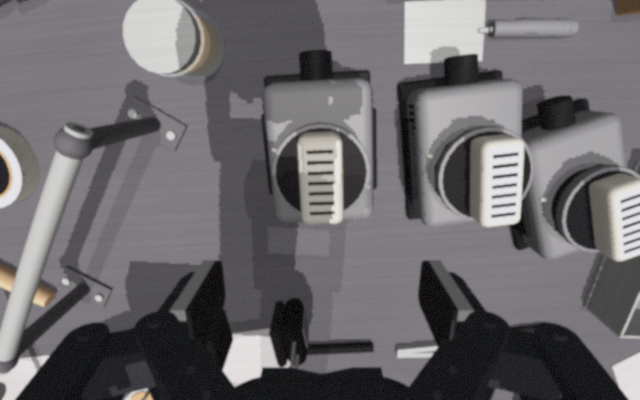

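```bash
python3 -m jog '[{"fingers":0.085,"dx":-0.04,"dy":-0.02,"dz":-0.006,"roll":-0.18},{"fingers":0.085,"dx":-0.09,"dy":-0.04,"dz":-0.006,"roll":-0.36},{"fingers":0.085,"dx":-0.14,"dy":-0.06,"dz":-0.006,"roll":-0.54},{"fingers":0.085,"dx":-0.19,"dy":-0.085,"dz":-0.006,"roll":-0.72},{"fingers":0.085,"dx":-0.231,"dy":-0.085,"dz":-0.006,"roll":-0.9},{"fingers":0.085,"dx":-0.231,"dy":-0.085,"dz":-0.006,"roll":-1.08},{"fingers":0.085,"dx":-0.231,"dy":-0.085,"dz":-0.006,"roll":-1.26},{"fingers":0.085,"dx":-0.231,"dy":-0.085,"dz":-0.006,"roll":-1.44},{"fingers":0.085,"dx":-0.231,"dy":-0.085,"dz":-0.006,"roll":-1.62},{"fingers":0.085,"dx":-0.231,"dy":-0.085,"dz":-0.006,"roll":-1.754}]'; python3 - <<'E'
from h import *
im,C=grab('wrist','w19')
im,C=grab('wrist','w20')
import to; to.to(416,150,300,97.5)
E
```

```text
time: 32.02
tool_pos: [415.5, 150.2, 298.7]
eef_rot: [-3.138, -0.0, 1.707]
wrist_force: [-0.3, -0.9, -0.7]
grip_width: 85.0
t 32.12 pos [415.6 150.3 298.9] rpy [-179.8   -0.    97.6] F [-1.2  0.4  0.6] T [-0.04  0.05 -0.  ] g 84.9 q6 -0.05
"dx":-0.0003,"dy":0.0004,"dz":-0.0011,"roll":0.001 (0.1deg)
```

View pics/w20.png

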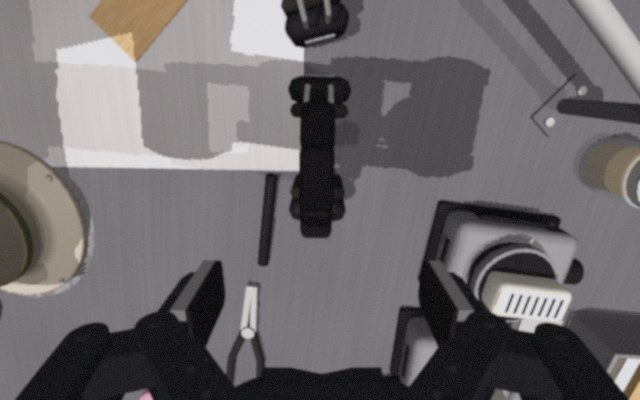

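```bash
python3 - <<'E'
from h import *
im=cv2.imread('pics/w20.png')
im=cv2.convertScaleAbs(im,alpha=2.5,beta=20)
crop(im,260,60,380,250,3.1,'c15')
E
```

```text
(no output)
```

View pics/c15.png

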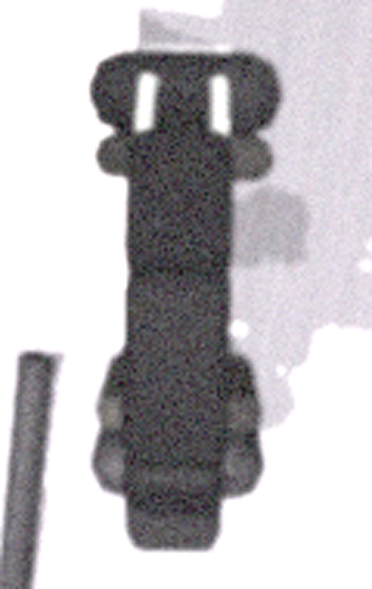

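```bash
python3 - <<'E'
from h import *
for n,p,z in [('pad edges',(317.4,60+268/3.1),173),('',(317.4,60+470/3.1),173),('cups up',(319.7,60+52/3.1),74),('',(319.7,60+175/3.1),74),('cup low',(317.4,60+355/3.1),74),('',(317.4,60+495/3.1),74),('bottom strip',(316,60+548/3.1),0)]:
    print(n,intool(p,298.9-z).round(1))
E
```

```text
pad edges [ 36.6  -3.1 125.9]
 [-13.2  -3.3 125.9]
cups up [ 86.9  -1.8 224.9]
 [ 49.6  -1.9 224.9]
cup low [ -9.2  -4.3 224.9]
 [-59.3  -4.5 224.9]
bottom strip [-113.4   -7.4  298.9]
```

```bash
python3 -m jog '[{"fingers":0.085,"dx":0.013,"dy":-0.004,"dz":0.05,"roll":0.015},{"fingers":0.085,"dx":0.013,"dy":-0.004,"dz":0.1,"roll":0.015},{"fingers":0.085,"dx":0.013,"dy":-0.004,"dz":0.125,"roll":0.015},{"fingers":0.085,"dx":0.013,"dy":-0.004,"dz":0.125,"roll":0.015},{"fingers":0.015,"dx":0.013,"dy":-0.004,"dz":0.125,"roll":0.015},{"fingers":0.015,"dx":0.013,"dy":-0.004,"dz":0.125,"roll":0.015},{"fingers":0.015,"dx":0.013,"dy":-0.004,"dz":0.125,"roll":0.015},{"fingers":0.015,"dx":0.013,"dy":-0.004,"dz":0.125,"roll":0.015},{"fingers":0.015,"dx":0.013,"dy":-0.004,"dz":0.125,"roll":0.015},{"fingers":0.015,"dx":0.013,"dy":-0.004,"dz":0.125,"roll":0.015}]'; python3 - <<'E'
from h import *
im,C=grab('wrist','w21')
import to; to.to(420,157,330,97)
E
```

```text
time: 33.38
tool_pos: [410.3, 162.7, 176.1]
eef_rot: [3.141, 0.0, 1.687]
wrist_force: [-2.0, -0.8, 5.8]
grip_width: 24.8
t 33.42 pos [410.3 162.7 176.1] rpy [180.    0.   96.6] F [-2.3 -0.7  6.5] T [-0.06  0.46  0.06] g 24.7 q6 -0.01
"dx":-0.0068,"dy":0.0091,"dz":-0.1539,"roll":-0.006 (-0.4deg)
```

View pics/w21.png

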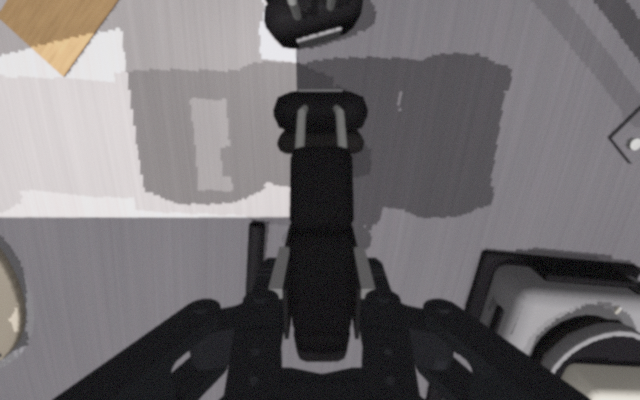

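```bash
python3 - <<'E'
from h import *
Ct=cam('top')
st={'eef_rot':np.radians([-180,0,-3.0]),'tool_pos':np.array([642.2,53.3,293.8])}
Cw=cam('wrist',st)
for pw,pt in [((72,142),(230.9,119.9)),((6,362),(176.3,200.6))]:
    print('tri',tri(Ct,pt,Cw,pw)[0].round(1),round(tri(Ct,pt,Cw,pw)[1],1),'top',onz(Ct,pt,155).round(1),'wrist',onz(Cw,pw,155).round(1))
im=cv2.imread('pics/top0.png'); crop(im,165,105,255,215,5,'c16')
im=cv2.imread('pics/side0.png'); crop(im,170,200,290,370,3.5,'c17')
E
```

```text
tri [691.5 247.2 152.2] 0.9 top [691.  246.9 155. ] wrist [691.5 244.8 155. ]
tri [472.4 393.3 150. ] 3.7 top [473.1 393.  155. ] wrist [476.5 384.7 155. ]
```

View pics/c16.png

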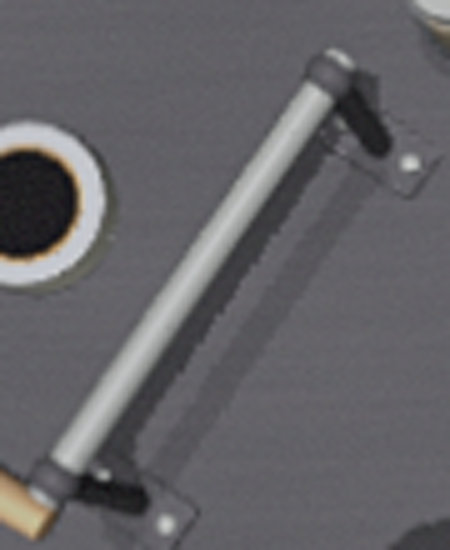

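View pics/c17.png

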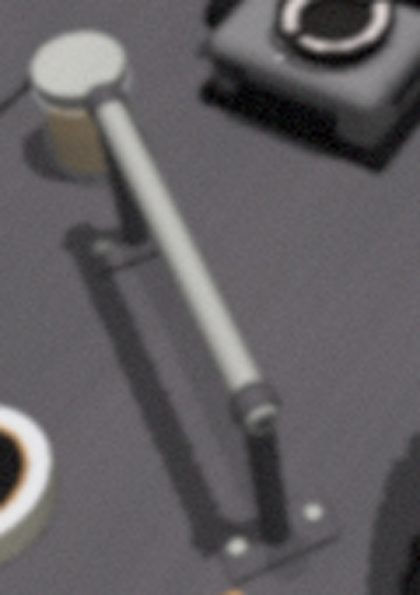

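```bash
python3 - <<'E'
from h import *
Ct=cam('top')
a=onz(Ct,(231.4,119.2),147)[:2];b=onz(Ct,(176.4,200.6),147)[:2]
print(a,b,np.linalg.norm(a-b),(a+b)/2,np.degrees(np.arctan2(*(a-b)[::-1])))
c=(a+b)/2;u=(a-b)/np.linalg.norm(a-b);print([(c+u*s).round(1) for s in (65,-65)])
E
```

```text
[695.4523505  247.34624999] [473.96670841 395.58883603] 266.51783048444736 [584.70952945 321.46754301] -33.79479644809519
[array([638.7, 285.3]), array([530.7, 357.6])]
```

```bash
python3 to.py 634.6 288 350 56.2; python3 -m jog '[{"fingers":0.015,"dx":0,"dy":0,"dz":-0.03,"roll":0},{"fingers":0.015,"dx":0,"dy":0,"dz":-0.09,"roll":0},{"fingers":0.015,"dx":0,"dy":0,"dz":-0.15,"roll":0},{"fingers":0.015,"dx":0,"dy":0,"dz":-0.174,"roll":0},{"fingers":0.015,"dx":0,"dy":0,"dz":-0.174,"roll":0},{"fingers":0.015,"dx":0,"dy":0,"dz":-0.174,"roll":0}]'; python3 to.py 634.6 288 350 56.2
```

```text
t 33.42 pos [410.3 162.7 176.1] rpy [180.    0.   96.6] F [-2.3 -0.7  6.5] T [-0.06  0.46  0.06] g 24.7 q6 -0.01
"dx":0.0985,"dy":0.2374,"dz":-0.1737,"roll":0.706 (40.4deg)
time: 34.17
tool_pos: [409.9, 162.6, 347.7]
eef_rot: [-3.139, -0.0, 1.687]
wrist_force: [0.4, -0.4, -3.1]
grip_width: 25.0
t 34.17 pos [409.9 162.6 347.7] rpy [-179.8   -0.    96.6] F [ 0.4 -0.4 -3.1] T [-0.    0.03  0.02] g 25.0 q6 -0.01
"dx":0.0985,"dy":0.2377,"dz":-0.0030,"roll":0.706 (40.4deg)
```

```bash
python3 -m jog '[{"fingers":0.015,"dx":0.02,"dy":0.05,"dz":-0.003,"roll":0.16},{"fingers":0.015,"dx":0.04,"dy":0.1,"dz":-0.003,"roll":0.32},{"fingers":0.015,"dx":0.06,"dy":0.15,"dz":-0.003,"roll":0.48},{"fingers":0.015,"dx":0.08,"dy":0.2,"dz":-0.003,"roll":0.64},{"fingers":0.015,"dx":0.0985,"dy":0.2377,"dz":-0.003,"roll":0.706},{"fingers":0.015,"dx":0.0985,"dy":0.2377,"dz":-0.003,"roll":0.706},{"fingers":0.015,"dx":0.0985,"dy":0.2377,"dz":-0.003,"roll":0.706},{"fingers":0.015,"dx":0.0985,"dy":0.2377,"dz":-0.003,"roll":0.706}]'; python3 - <<'E'
from h import *
im,C=grab('wrist','w22'); grab('side','s22')
import to; to.to(634.6,288,190,56.2)
E
```

```text
time: 35.17
tool_pos: [634.4, 287.6, 352.8]
eef_rot: [3.142, -0.0, 0.981]
wrist_force: [-0.0, 0.3, -2.4]
grip_width: 24.9
t 35.27 pos [634.5 287.6 353.2] rpy [180.   -0.   56.2] F [-0.6  0.7 -2.1] T [-0.03  0.02 -0.  ] g 24.9 q6 0.85
"dx":0.0003,"dy":-0.0002,"dz":0.1632,"roll":-0.000 (-0.0deg)
```

View pics/w22.png

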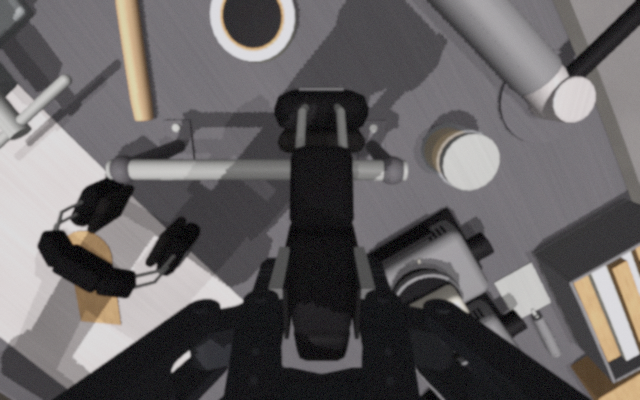

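View pics/s22.png

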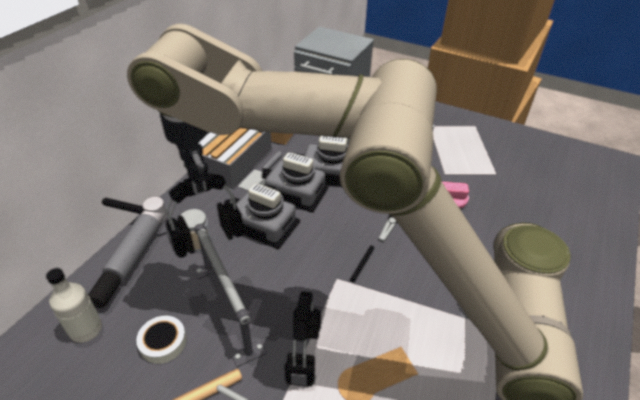

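```bash
python3 - <<'E'
from h import *
for p in [(118,169),(392,171)]: print(intool(p,353-147).round(1))
import to; to.to(634.6,288,190,56.2)
E
```

```text
[   1.8 -201.2  206. ]
[ -0.7  69.5 206. ]
t 35.27 pos [634.5 287.6 353.2] rpy [180.   -0.   56.2] F [-0.6  0.7 -2.1] T [-0.03  0.02 -0.  ] g 24.9 q6 0.85
"dx":0.0003,"dy":-0.0002,"dz":0.1632,"roll":-0.000 (-0.0deg)
```

```bash
python3 -m jog '[{"fingers":0.015,"dx":0,"dy":0,"dz":0.05,"roll":0},{"fingers":0.015,"dx":0,"dy":0,"dz":0.1,"roll":0},{"fingers":0.015,"dx":0,"dy":0,"dz":0.14,"roll":0},{"fingers":0.015,"dx":0,"dy":0,"dz":0.158,"roll":0},{"fingers":0.015,"dx":0,"dy":0,"dz":0.162,"roll":0},{"fingers":0.015,"dx":0,"dy":0,"dz":0.162,"roll":0}]'; python3 to.py 634.6 288 187 56.2
```

```text
time: 36.02
tool_pos: [635.2, 288.0, 191.5]
eef_rot: [3.141, -0.001, 0.981]
wrist_force: [0.1, -0.4, -2.5]
grip_width: 25.0
t 36.02 pos [635.2 288.  191.5] rpy [ 1.799e+02 -1.000e-01  5.620e+01] F [ 0.1 -0.4 -2.5] T [-0.01 -0.05 -0.02] g 25.0 q6 0.85
"dx":-0.0003,"dy":-0.0005,"dz":0.0045,"roll":-0.000 (-0.0deg)
```

```bash
python3 -m jog '[{"fingers":0.015,"dx":0,"dy":0,"dz":0.002,"roll":0},{"fingers":0.015,"dx":0,"dy":0,"dz":0.004,"roll":0},{"fingers":0.015,"dx":0,"dy":0,"dz":0.004,"roll":0}]'; python3 to.py 634.6 288 187 56.2
```

```text
time: 36.4
tool_pos: [635.3, 288.1, 187.9]
eef_rot: [3.14, -0.002, 0.981]
wrist_force: [-1.7, -0.1, 5.1]
grip_width: 24.8
t 36.4 pos [635.3 288.1 187.9] rpy [ 1.799e+02 -1.000e-01  5.620e+01] F [-1.7 -0.1  5.1] T [-0.1   0.33 -0.04] g 24.8 q6 0.85
"dx":-0.0005,"dy":-0.0005,"dz":0.0009,"roll":-0.000 (-0.0deg)
```

```bash
python3 -m jog '[{"fingers":0.06,"dx":0,"dy":0,"dz":-0.001,"roll":0},{"fingers":0.06,"dx":0,"dy":0,"dz":-0.001,"roll":0},{"fingers":0.06,"dx":0,"dy":0,"dz":-0.001,"roll":0},{"fingers":0.06,"dx":0,"dy":0,"dz":-0.001,"roll":0},{"fingers":0.06,"dx":0,"dy":0,"dz":-0.05,"roll":0},{"fingers":0.06,"dx":0,"dy":0,"dz":-0.11,"roll":0},{"fingers":0.085,"dx":0,"dy":0,"dz":-0.13,"roll":0},{"fingers":0.085,"dx":0,"dy":0,"dz":-0.13,"roll":0}]'; python3 - <<'E'
from h import *
im,C=grab('wrist','w23'); grab('side','s23')
import to; to.to(371,333,300,109)
E
```

```text
time: 37.4
tool_pos: [635.3, 288.1, 317.7]
eef_rot: [3.139, -0.002, 0.981]
wrist_force: [0.3, -0.3, -0.7]
grip_width: 84.8
t 37.5 pos [634.9 288.  314.7] rpy [-1.799e+02  1.000e-01  5.620e+01] F [-0.1  0.1 -0.1] T [-0.   -0.05 -0.04] g 85.2 q6 0.85
"dx":-0.1094,"dy":-0.2443,"dz":0.0153,"roll":-0.922 (-52.8deg)
```

View pics/w23.png

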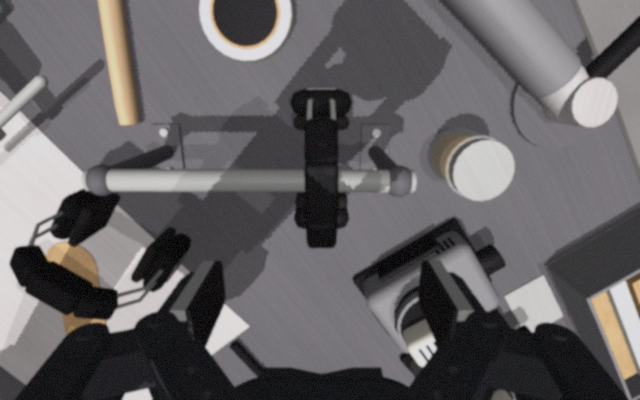

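```bash
python3 -m jog '[{"fingers":0.085,"dx":-0.02,"dy":-0.05,"dz":0,"roll":-0.17},{"fingers":0.085,"dx":-0.045,"dy":-0.1,"dz":0,"roll":-0.34},{"fingers":0.085,"dx":-0.065,"dy":-0.15,"dz":0.0,"roll":-0.51},{"fingers":0.085,"dx":-0.09,"dy":-0.2,"dz":0.015,"roll":-0.68},{"fingers":0.085,"dx":-0.109,"dy":-0.244,"dz":0.015,"roll":-0.85},{"fingers":0.085,"dx":-0.109,"dy":-0.244,"dz":0.015,"roll":-0.922},{"fingers":0.085,"dx":-0.109,"dy":-0.244,"dz":0.015,"roll":-0.922},{"fingers":0.085,"dx":-0.109,"dy":-0.244,"dz":0.015,"roll":-0.922}]'; python3 - <<'E'
from h import *
import to; to.to(371,333,300,109)
im,C=grab('wrist','w24')
im=cv2.convertScaleAbs(im,alpha=2.5,beta=20)
crop(im,240,50,400,270,2.6,'c18')
E
```

```text
time: 38.5
tool_pos: [371.9, 333.0, 300.5]
eef_rot: [-3.14, 0.0, 1.901]
wrist_force: [-0.1, -0.2, 0.4]
grip_width: 85.3
t 38.5 pos [371.9 333.  300.5] rpy [-179.9    0.   108.9] F [-0.1 -0.2  0.4] T [0.04 0.02 0.01] g 85.3 q6 0.16
"dx":0.0003,"dy":-0.0009,"dz":0.0005,"roll":-0.002 (-0.1deg)
```

View pics/w24.png

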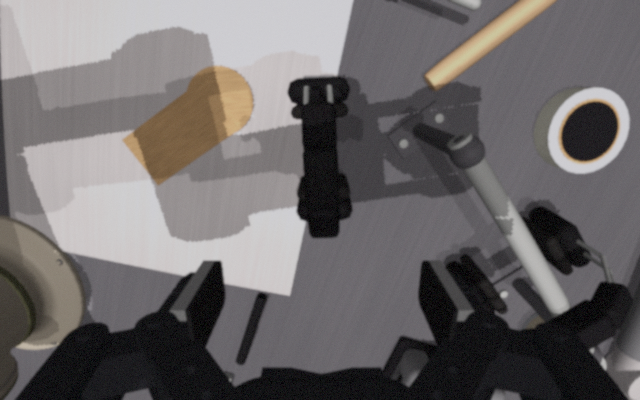

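View pics/c18.png

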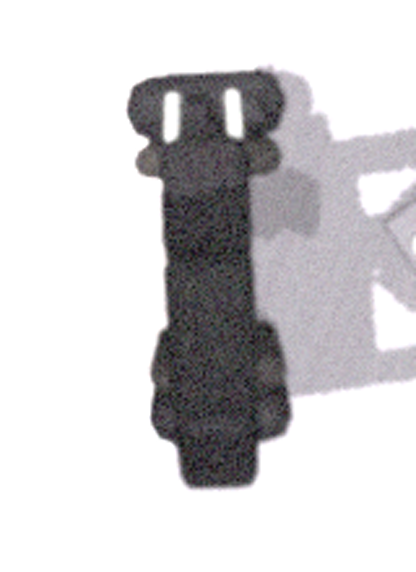

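```bash
python3 - <<'E'
from h import *
for n,p,z in [('pad edges',(319.4,150.8),173),('',(322.5,213),173),('cup up',(319.7,78),74),('cup up c',(319.7,96),74),('cup low c',(325.4,197),74),('',(325.4,217),74)]:
    print(n,intool(p,300.5-z).round(1))
E
```

```text
pad edges [ 33.3  -1.9 127.5]
 [-14.9   0.4 127.5]
cup up [ 85.8  -2.  226.5]
cup up c [ 69.1  -2.1 226.5]
cup low c [-34.1   3.8 226.5]
 [-56.8   3.9 226.5]
```

```bash
python3 -m jog '[{"fingers":0.07,"dx":0.0105,"dy":-0.001,"dz":0.05,"roll":-0.053},{"fingers":0.07,"dx":0.0105,"dy":-0.001,"dz":0.1,"roll":-0.053},{"fingers":0.07,"dx":0.0105,"dy":-0.001,"dz":0.1265,"roll":-0.053},{"fingers":0.07,"dx":0.0105,"dy":-0.001,"dz":0.1265,"roll":-0.053},{"fingers":0.015,"dx":0.0105,"dy":-0.001,"dz":0.1265,"roll":-0.053},{"fingers":0.015,"dx":0.0105,"dy":-0.001,"dz":0.1265,"roll":-0.053},{"fingers":0.015,"dx":0.0105,"dy":-0.001,"dz":0.1265,"roll":-0.053},{"fingers":0.015,"dx":0.0105,"dy":-0.001,"dz":0.1265,"roll":-0.053},{"fingers":0.015,"dx":0.0105,"dy":-0.001,"dz":0.1265,"roll":-0.053},{"fingers":0.015,"dx":0.0105,"dy":-0.001,"dz":0.1265,"roll":-0.053}]'; python3 to.py 526 361 350 56.2;  python3 -m jog '[{"fingers":0.015,"dx":0,"dy":0,"dz":-0.03,"roll":0},{"fingers":0.015,"dx":0,"dy":0,"dz":-0.09,"roll":0},{"fingers":0.015,"dx":0,"dy":0,"dz":-0.15,"roll":0},{"fingers":0.015,"dx":0,"dy":0,"dz":-0.175,"roll":0},{"fingers":0.015,"dx":0,"dy":0,"dz":-0.175,"roll":0},{"fingers":0.015,"dx":0,"dy":0,"dz":-0.175,"roll":0}]'; python3 to.py 527 360 350 56.2
```

```text
time: 39.8
tool_pos: [368.0, 343.2, 176.1]
eef_rot: [3.138, -0.0, 1.956]
wrist_force: [0.9, 0.6, 6.2]
grip_width: 24.8
t 39.8 pos [368.  343.2 176.1] rpy [179.8  -0.  112.1] F [0.9 0.6 6.2] T [ 0.02 -0.01 -0.04] g 24.8 q6 0.13
"dx":-0.0427,"dy":0.1537,"dz":-0.1734,"roll":0.975 (55.9deg)
time: 40.55
tool_pos: [366.9, 342.6, 348.1]
eef_rot: [-3.139, 0.0, 1.956]
wrist_force: [0.8, -0.8, -1.7]
grip_width: 24.8
t 40.55 pos [366.9 342.6 348.1] rpy [-179.8    0.   112.1] F [ 0.8 -0.8 -1.7] T [-0.01 -0.02  0.03] g 24.8 q6 0.13
"dx":-0.0440,"dy":0.1549,"dz":-0.0023,"roll":0.975 (55.9deg)
```

```bash
python3 -m jog '[{"fingers":0.015,"dx":-0.01,"dy":0.03,"dz":-0.004,"roll":0.17},{"fingers":0.015,"dx":-0.02,"dy":0.06,"dz":-0.004,"roll":0.34},{"fingers":0.015,"dx":-0.03,"dy":0.09,"dz":-0.004,"roll":0.51},{"fingers":0.015,"dx":-0.04,"dy":0.12,"dz":-0.004,"roll":0.68},{"fingers":0.015,"dx":-0.0445,"dy":0.156,"dz":-0.004,"roll":0.85},{"fingers":0.015,"dx":-0.0445,"dy":0.156,"dz":-0.004,"roll":0.975},{"fingers":0.015,"dx":-0.0445,"dy":0.156,"dz":-0.004,"roll":0.975},{"fingers":0.015,"dx":-0.0445,"dy":0.156,"dz":-0.004,"roll":0.975}]'; python3 - <<'E'
from h import *
import to; to.to(528,359.5,190,56.2)
im,C=grab('wrist','w25')
E
```

```text
time: 41.55
tool_pos: [528.2, 360.2, 353.1]
eef_rot: [-3.141, 0.001, 0.983]
wrist_force: [0.6, 0.2, -2.8]
grip_width: 24.9
t 41.55 pos [528.2 360.2 353.1] rpy [-1.80e+02  1.00e-01  5.63e+01] F [ 0.6  0.2 -2.8] T [-0.01  0.06 -0.03] g 24.9 q6 1.0
"dx":-0.0005,"dy":0.0003,"dz":0.1631,"roll":0.003 (0.1deg)
```

View pics/w25.png

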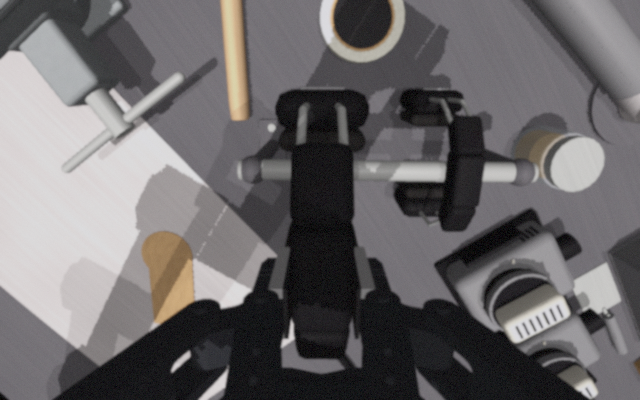

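```bash
python3 - <<'E'
from h import *
for p,z in [((355,62),50),((355,62),0),((240,118),10)]: print(intool(p,353-z).round(0))
E
```

```text
[105.  39. 303.]
[109.  44. 353.]
[  38. -107.  343.]
```

Clear: the coffee mug starts at x≈105 from the tool, the far cup ends at about 78. Lower.

```bash
python3 -m jog '[{"fingers":0.015,"dx":0,"dy":0,"dz":0.05,"roll":0},{"fingers":0.015,"dx":0,"dy":0,"dz":0.1,"roll":0},{"fingers":0.015,"dx":0,"dy":0,"dz":0.14,"roll":0},{"fingers":0.015,"dx":0,"dy":0,"dz":0.158,"roll":0},{"fingers":0.015,"dx":0,"dy":0,"dz":0.162,"roll":0},{"fingers":0.015,"dx":0,"dy":0,"dz":0.164,"roll":0},{"fingers":0.015,"dx":0,"dy":0,"dz":0.166,"roll":0},{"fingers":0.015,"dx":0,"dy":0,"dz":0.166,"roll":0}]'; python3 to.py 528 360 187 56.2
```

```text
time: 42.6
tool_pos: [528.7, 360.2, 188.3]
eef_rot: [3.141, -0.001, 0.981]
wrist_force: [-0.4, 0.3, -2.6]
grip_width: 24.7
t 42.6 pos [528.7 360.2 188.3] rpy [180.   -0.   56.2] F [-0.4  0.3 -2.6] T [ 0.03  0.04 -0.02] g 24.7 q6 1.0
"dx":-0.0005,"dy":-0.0005,"dz":0.0013,"roll":0.000 (0.0deg)
```

```bash
python3 -m jog '[{"fingers":0.015,"dx":0,"dy":0,"dz":0.0015,"roll":0},{"fingers":0.015,"dx":0,"dy":0,"dz":0.0025,"roll":0},{"fingers":0.06,"dx":0,"dy":0,"dz":0.001,"roll":0},{"fingers":0.06,"dx":0,"dy":0,"dz":0.001,"roll":0},{"fingers":0.06,"dx":0,"dy":0,"dz":0.001,"roll":0},{"fingers":0.06,"dx":0,"dy":0,"dz":0.001,"roll":0},{"fingers":0.06,"dx":0,"dy":0,"dz":-0.05,"roll":0},{"fingers":0.06,"dx":0,"dy":0,"dz":-0.11,"roll":0},{"fingers":0.085,"dx":0,"dy":0,"dz":-0.15,"roll":0},{"fingers":0.085,"dx":0,"dy":0,"dz":-0.15,"roll":0}]'; python3 - <<'E'
from h import *
im,C=grab('wrist','w26'); grab('top','top26');grab('side','s26')
import to; to.to(450,-50,320,0)
E
```

```text
time: 43.85
tool_pos: [529.0, 360.4, 341.3]
eef_rot: [3.138, -0.006, 0.981]
wrist_force: [0.4, 0.5, -1.2]
grip_width: 85.1
t 44.0 pos [528.4 360.1 336.4] rpy [-1.799e+02  1.000e-01  5.620e+01] F [-0.   0.6 -0.3] T [-0.05 -0.1   0.05] g 84.9 q6 1.0
"dx":-0.3843,"dy":0.1630,"dz":0.0170,"roll":0.981 (56.2deg)
```

View pics/w26.png

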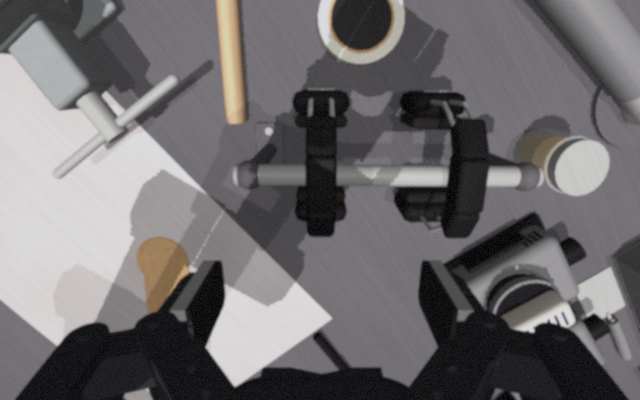

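View pics/s26.png

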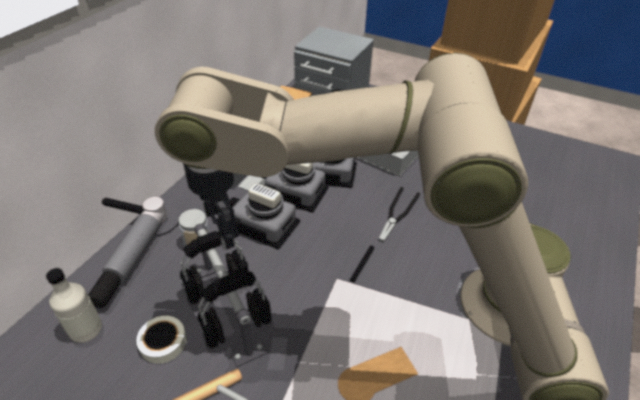

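View pics/top26.png

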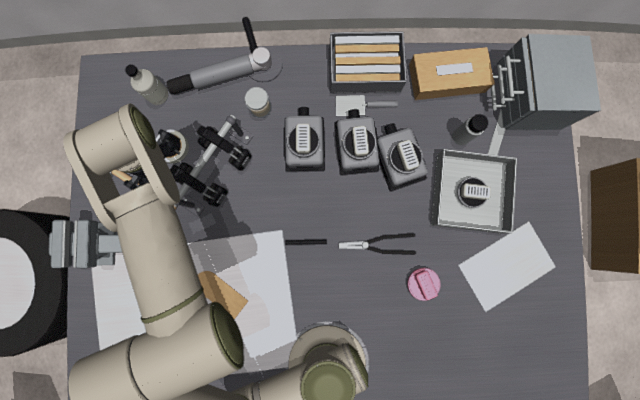

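```bash
python3 - <<'E'
from meas import *
im=cv2.imread('pics/top26.png');C=cam('top')
blocks(im,C,132,(285,110,425,185),150)
crop(im,280,95,440,190,5,'c19')
w=cv2.imread('pics/w18.png');crop(w,240,30,400,240,3,'c20')
E
```

```text
px [305.3 157.7] xy [590.9  48.3] size [30.4 87.1] ang -85.5
px [360.8 159.2] xy [ 586.1 -103.4] size [36.1 89.3] ang -82.9
px [402.3 157.2] xy [ 587.4 -216.3] size [ 83.8 122.4] ang 19.7
px [356.9 133.4] xy [640.  -87.3] size [84.1 90.2] ang 73.4
px [306.  131.2] xy [651.3  41.6] size [65.5 93.5] ang 3.8
px [341.2 112.4] xy [711.4 -55.6] size [14.4 30.6] ang 88.8
```

View pics/c19.png

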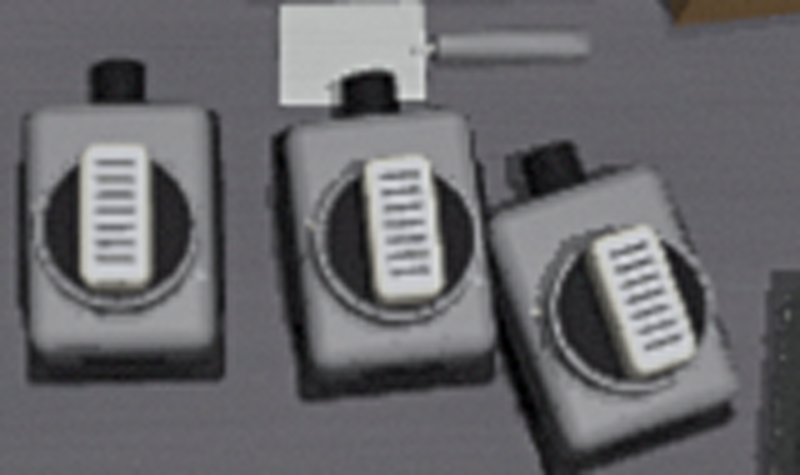

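View pics/c20.png

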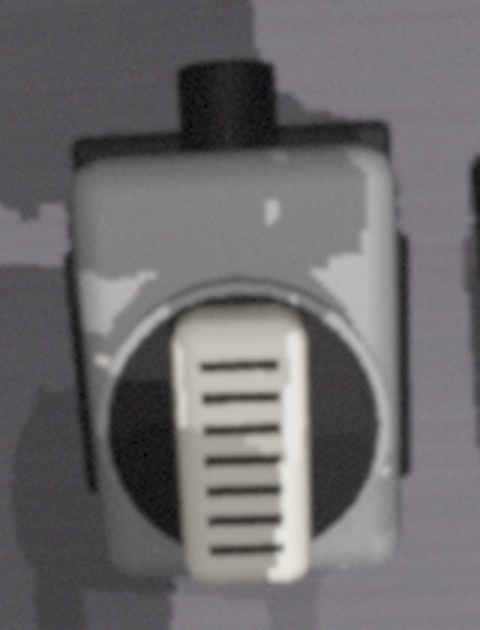

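```bash
python3 - <<'E'
from meas import *
im=cv2.imread('pics/top26.png');C=cam('top')
for th in (195,210): blocks(im,C,132,(285,118,425,175),th); print()
env.grab_frame('top'); s=env.state(); print(s['time'],s['wrist_force'].round(1))
E
```

```text
px [408.4 154. ] xy [ 590.1 -235.1] size [31.4 73.4] ang 16.9
px [360.5 139.7] xy [ 633.7 -105.6] size [32.5 72.5] ang 3.6
px [302.6 137.2] xy [644.3  53.4] size [30.3 73.2] ang -0.7


44.05 [ 0.  -0.9 -1.1]
```

```bash
python3 -c "
from station import env; print(env.sign_off())"
```

```text
the job is handed in; nothing more can be done
None
```

The job is done and handed in at about 44 s of the 210 s allowed; sign-off gives no verdict.

- **Used filter:** only blower_c had one. I turned it anticlockwise, lifted it off and stood it in the bin.
- **Fresh filters:** one is fitted to each of blower_c, blower_b and blower_a, in that order. Each went into its slots without contact. I pressed each with 8–11 N and turned it clockwise until the torque rose from about 0.3 to 1.6–1.8 N m, which I took as the stop.
- **Ear defenders:** both pairs hang over the rail, one cup on each side of the bar.

**Last checks:** in the final top view the filter blocks lie along their blowers, reading 16.9° (c), 3.6° (b) and −0.7° (a). The slot marks gave 17.8°, 4.9° and 0.2° for the blowers, so each block reads about 1° low, which is within what I can measure. The used filter stands in the bin, the pink look-alike was not touched, and the gripper was well clear of everything with about 1 N or less at the wrist. I did not measure the bystanders' positions; in the last views none looked moved.

**Disagreements:** the first top-view position for the used filter was a few mm off from the wrist camera. Turning it therefore put about 15 N sideways on the wrist, so I took every port position from the wrist camera after that.

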